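Lock down the gold-powder tin and bring the opened padlock to its hasp

ROBOT

A 7-joint arm with a two-finger parallel gripper is mounted at the origin on the work surface. World frame = base frame: x ahead of the robot, y to its left, z up, the work surface at z = 0. Lengths are in mm, angles in rad, forces in N, time in s.
With the tool pointing down it reaches from about 400 to 875 mm from the base axis. Payload 19.3 kg.
Tool frame: the origin (TCP) lies on the centre line of the jaws, within the pads' length; the fingertips stand 17 mm ahead of it and the grasp point (between the pads) lies 2 mm behind it (robot.tips_ahead is the distance from the TCP to the fingertips, in mm); x points along the fingers, y is the direction in which the jaws open and shut, and the axes are right-handed (so a half turn about x gives the same grasp; the last joint's range is limited). The gripper opens to 85 mm and grips with 20 to 120 N. Pads are 22 mm wide; open, the fingers measure 114 mm over their backs; the gripper's body (76 mm by 85 mm) begins 54 mm behind the grasp point. The pads swing forward as they close: fully open they stand 13 mm farther back than shut.
Start: joints at [1.031, 0.521, -0.036, 1.599, 0.021, 1.021, -0.113], TCP at [282.915, -557.292, 248.291] pointing down, gripper open.
Joint ranges: [-2.91, 2.91], [-0.3, 2.13], [-1.5, 1.42], [0.17, 2.43], [-1.26, 4.41], [0.16, 1.93], [-2.52, 2.52]. Speed limits (rad/s): [1.89, 1.89, 2.39, 2.39, 3.01, 3.01, 3.01].

INTERFACE

Orientations are given as a rotation vector (axis times angle).
In Python, from plant import robot gives the robot as it stands.
- The arm moves only by the tool carry_out, never from a script. Its argument "motion" is a list of rows, each a list of 5 numbers: the shift along the tool's x, y, z in m, then the turn about the tool's x in degrees, then the finger opening in m, from 0 to 0.0854. In form: [[x, y, z, spin, grip], ...]. A call has exactly 5 rows; each row is the pose to reach, as a shift and turn from the pose commanded when the call began, along the tool's axes at that moment; what a row does not reach only later rows make up. A row lasts 1/12 s, in which the tool goes at most 41.7 mm and 7.16 degrees, less where a joint would pass 70% of its speed; a pose out of reach is approached as far as the arm can. A call with a gripper value outside its range is refused whole. The fingers move at their own pace and stop on an object; "newtons" is the grip in N (left out, the last holds). Time passes only in rows, so rows that repeat a pose let the fingers close, or fill a call up. It gives the time, the measured TCP pose, the force and the opening at its end, in the units of the state.
- robot.observe(): the state, without advancing time (a new reading comes with each control period).
- robot.capture(name): name is "side" or "top"; returns (picture, depth): 480x640x3 uint8, red, green, blue; 480x640 float32, mm along the optical axis (not along the pixel's ray), 0 where there is no reading.
- robot.get_calibration(name): a dict with "intrinsics" (3x3 intrinsics, pixels), "k1" (the pictures are not rectified: a ray, as slopes to the right and down, at radius r is drawn at 1 + k1 r^2 times it, then the intrinsics apply), "pose" (4x4, takes a point from camera to world coordinates). Camera axes: x right, y down, z forward; pixel columns grow to the right and rows downward; lengths in mm; the calibration is good to about 2 mm. A picture is of the moment at which its call begins. get_calibration takes no time and is no camera call.
- robot.sign_off(): hands the job in, once; it reports no verdict.
The state is a dict: "clock": time; "q": joint angles; "qd": joint speeds; "joint_efforts": joint torques, N m; "ee_pos": TCP position; "orientation": TCP orientation; "ft_force": force on the tool from outside, world axes, zero at the start; "wrist_torque": the same for the moment, N m; "width": finger opening in mm.
Only numpy, scipy, OpenCV 4.12 (cv2) and the standard library are available. Lean on these libraries where they do the work, as an engineer would, in place of code of your own. Each camera call takes 0.05 s, during which the arm holds its last target.

TASK

Secure the gold-powder tin: first turn its brass collar clockwise by the black bar, fully home to the locked mark, so that the collar's tab lies over the tin's hasp tab. Then turn the padlock's dial through its clicks until its white line points at the red mark and, with the padlock still lying in its wooden cradle, pull the shackle fully open. Finally lift the open padlock out and finish while holding it still in the gripper, with the bow of its shackle over the tin's hasp eye and about 8 cm above it, the lock touching neither tin nor cradle; keep the collar locked and leave the glass globes, brass tub and bottle where they stand.

Things in the scene. Friction and masses are not known exactly. Their poses are not given: they have to be found in the camera images.
- tin: Squat aluminium tin with a yellow band, 120 mm across, 52 mm tall, fixed to the bench. Origin at the centre of its underside, z up. Its hasp tab (steel, 30 x 26 x 4 mm with an 11 mm eye) with a red stripe across its root sticks out on its -x side, to 89 mm from the axis, top at z = 54 mm. The brass collar sits on top of it, z = 54 to 68 mm, 128 mm across; the collar's black bar stands on it, z = 67 to 97 mm.
- collar (a joint): Turn of the collar about the tin's vertical axis, rad: 0 at the locked mark (collar tab over hasp tab), positive = counter-clockwise seen from above; it starts 0.6 to 1.3 and closes by turning clockwise; a hard stop lies at -0.04. Rubs with about 0.08 N m and stays where it is left.
- collar_grip (a point): Point on the collar's axis, 33 mm above the collar's underside and 10 mm below the top of the black bar: the bar is 76 mm long, 14 mm thick, 30 mm tall, its sides upright, the flat collar top lies 19 mm below this point. The point's x axis runs along the bar; the brass tab (same size as the hasp tab) and the white line on the bar are on its -x side.
- hasp_eye (a point): Centre of the hasp eye on the tin's -x side, 78 mm from the tin's axis, 60 mm above the bench (just above both tabs when they lie together).
- cradle: Wooden cradle 91 x 92 mm, fixed to the bench, origin at the centre of its underside; its floor is 30 mm high and a 7 mm high, 8 mm thick lip (top at 37 mm) frames the padlock with 1.5 mm of play all round.
- padlock: Blue padlock lying flat in the cradle, loose, about 0.48 kg in all (0.4 to 0.6): body 64 x 64 x 28 mm, origin at the centre of its underside (30 mm above the bench at the start), z up, dial on its top face, shackle sticking out of its -x face over the cradle's lip and beyond it. Its sides are clear to grip above the lip. A red mark on its top lies at the -x edge. Its centre of mass lies about 10 mm to -x of its middle when shut, 14 mm when open.
- dial (a joint): Turn of the dial about the padlock's z axis, rad: 0 = white line at the red mark, positive = counter-clockwise seen from above. It starts between 0.45 and 1.35, so it is turned clockwise. It clicks into notches at 1.2, 0.6, 0 and (overshot) -0.6 rad, with about 0.06 N m to leave a notch, and centres itself in a notch when let go near it; stops at 1.35 and -0.7. The shackle is freed only within about 0.15 rad of 0.
- dial_grip (a point): Point on the dial's axis, 19 mm above the dial's underside (48 mm above the padlock's underside): the black grip bar is 40 mm long, 12 mm thick, with upright sides from 16 mm below this point (top of the 48 mm wide dial disc) to 8 mm above it. The point's x axis runs along the bar; the white line is on its -x half.
- shackle (a joint): How far the shackle is pulled out along the padlock's -x, m: 0 shut, 0.018 fully open (stop). Slides with about 2 N of rub once the dial is at 0, stays where it is left; blocked otherwise.
- shackle_bow (a point): Middle of the shackle's bow, on the bar's centre line, 14 mm above the padlock's underside, 74 mm from the padlock's origin along its -x when shut and 92 mm when open. The bar is round steel, 10 mm thick; here it runs along the padlock's y for 33 mm, the legs stand at y = +-24.5 mm (39 mm clear between them), 37 mm clear between bow and padlock body when shut. The gap below the bar to the bench is 39 mm.
- globe_a: White ribbed opal glass globe, 112 mm across, 98 mm tall, origin under its centre. Leave alone.
- globe_b: Another such globe. Leave alone.
- gold_tub: Brass bowl, 90 mm across, 40 mm tall, origin under its centre. Leave alone.
- bottle: Clear bottle with a black cap, 60 mm across, 140 mm tall, origin under its centre. Leave alone.
There are look-alikes about, which are no part of the job. Leave any pink look-alike of the cradle alone.

How it is judged (in metres and radians):
On the way, in this order (a step that is already met when the one before it is completed fails the run):
1. the collar is turned home to its locked mark (value of joint collar below 0.09 rad), for 0.2 s.
2. the dial's white line is at the red mark, the padlock lying in its cradle (value of joint dial between -0.15 and 0.15 rad and z of padlock in the frame of cradle below 0.036 m), for 0.2 s.
3. the shackle is pulled open, the padlock lying in its cradle (value of joint shackle above 0.0145 m and z of padlock in the frame of cradle below 0.036 m and horizontal distance between padlock and cradle below 0.012 m), for 0.1 s.
At the end, for the whole second after the job is handed in: The collar is within 0.09 rad of its locked mark; the padlock is held by the fingers, still (under 50 mm/s), off the bench, touching neither tin nor cradle, its shackle at least 14.5 mm out, the middle of the bow within 35 mm horizontally of the hasp eye and 30 to 130 mm above it (value of joint collar below 0.09 rad and value of joint shackle above 0.0145 m and horizontal distance between shackle_bow and hasp_eye below 0.035 m and z of shackle_bow in the frame of hasp_eye between 0.03 and 0.13 m and height (world z) of padlock above 0.06 m and contact force between the fingers and padlock above 1 N and contact force between padlock and tin below 0.2 N and contact force between padlock and cradle below 0.2 N and linear speed of padlock below 0.05 m/s); the arm keeps its last pose, push and grip.
It fails at once if a globe, the tub or the bottle is shifted by more than 25 mm or tipped over (distance of any of globe_a, globe_b, gold_tub, bottle from where it was at the start of the episode above 0.025 m or angle between any of globe_a, globe_b, gold_tub, bottle's own z axis and vertical above 0.5 rad).
It also fails if it takes over 72 s, if anything falls off the work surface, if the arm or the gripper's body presses on something with over 40 N, if the wrist force passes 120 N, or if a joint passes its speed limit or range.

## Working session

There is one attempt and no reset: what is moved stays moved. The work goes in short steps, Python scripts to look and compute and a tool call to move; the robot and the scene stay as the last step left them, time stands still between calls to the robot, and variables do not carry over. Pictures are saved under pics/ and viewed, and the job is handed in when it is done.

Besides the shell and the picture viewer there is one more tool, called after "Request:" by a JSON object that holds its "fn" and its "kwargs", one argument or row to a line. carry_out: Moves the arm, as the interface text tells. Its arguments: {"type":"object","properties":{"motion":{"type":"array","items":{"type":"array","items":{"type":"number"}}},"newtons":{"type":"number"}},"required":["motion"]}

```bash
ls; mkdir -p pics; python3 - <<'E'
from plant import robot
import cv2,numpy as np
print(robot.observe())
for n in("side","top"):
    p,d=robot.capture(n); cv2.imwrite(f"pics/{n}0.png",p[:,:,::-1]); np.save(f"{n}0.npy",d)
    print(n,robot.get_calibration(n))
E
```

```text
pics
{'clock': 0.0, 'q': array([ 1.03079434,  0.52204328, -0.03631989,  1.60000155,  0.0211874 ,
        1.02111719, -0.11279201]), 'qd': array([-2.71278467e-03, -1.03377945e-04, -3.45918026e-04,  9.94981838e-04,
       -4.22907888e-04, -2.89170507e-03, -5.36013737e-05]), 'joint_efforts': array([-6.64295676e-04, -9.27073002e+01,  1.97978497e+00, -3.69931519e+01,
        1.79346028e-02,  8.19910958e-03, -4.49823210e-05]), 'ee_pos': array([ 282.76280297, -557.01282388,  247.70988088]), 'orientation': array([ 1.95985621,  0.4702402 , -1.96056448]), 'ft_force': array([ 0.58236621, -0.4068044 , -0.08625655]), 'wrist_torque': array([-0.01546074, -0.0182081 ,  0.05611367]), 'width': 85.67087185991606}
side {'intrinsics': array([[487.58167143,   0.        , 317.50742705],
       [  0.        , 487.58167143, 240.37973408],
       [  0.        ,   0.        ,   1.        ]]), 'k1': 0.02528968397196451, 'pose': array([[-7.83756906e-01, -4.88914971e-01,  3.82997733e-01,
         8.30211696e+01],
       [-6.20798888e-01,  5.98577103e-01, -5.06274819e-01,
         6.68316166e+02],
       [ 1.82716651e-02, -6.34560952e-01, -7.72656809e-01,
         1.06072800e+03],
       [ 0.00000000e+00,  0.00000000e+00,  0.00000000e+00,
         1.00000000e+00]])}
top {'intrinsics': array([[580.44718024,   0.        , 326.78634211],
       [  0.        , 580.44718024, 241.39095662],
       [  0.        ,   0.        ,   1.        ]]), 'k1': -0.18227975815761935, 'pose': array([[ 1.72370140e-02, -9.96493265e-01,  8.18783110e-02,
         4.74688166e+02],
       [-9.99822120e-01, -1.78056583e-02, -6.21984866e-03,
        -5.88518748e+00],
       [ 7.65593453e-03, -8.17565349e-02, -9.96622926e-01,
         1.35277594e+03],
       [ 0.00000000e+00,  0.00000000e+00,  0.00000000e+00,
         1.00000000e+00]])}
```

View pics/top0.png

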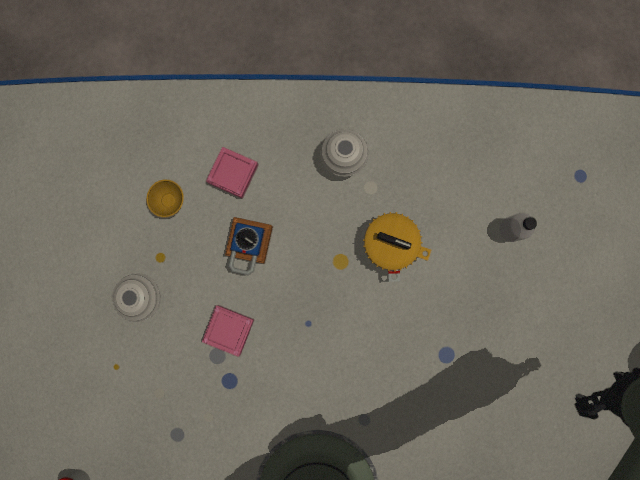

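View pics/side0.png

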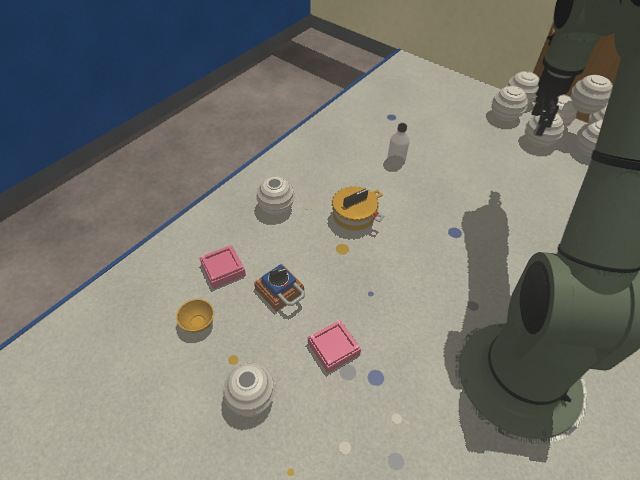

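The top view shows the tin at about (393,242) with its collar tab at (424,254) and hasp at (390,275). The blue padlock lies in the wooden cradle at (248,240), with its shackle toward (240,270). The two pink cradles at (232,172) and (228,330) are empty look-alikes. Next I'll enlarge both targets.

```bash
python3 - <<'E'
import cv2,numpy as np
p=cv2.imread("pics/top0.png")
a=cv2.resize(p[200:290,345:435],(560,560),interpolation=cv2.INTER_CUBIC)
cv2.imwrite("pics/tin0.png",a)
a=cv2.resize(p[205:285,210:290],(560,560),interpolation=cv2.INTER_CUBIC)
cv2.imwrite("pics/lock0.png",a)
E
```

```text
(no output)
```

View pics/tin0.png

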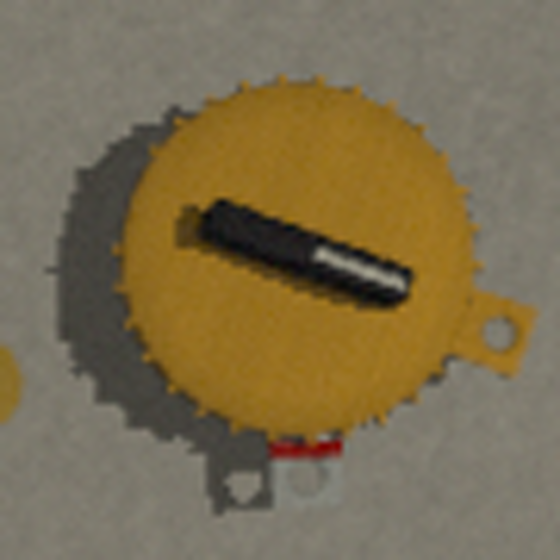

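View pics/lock0.png

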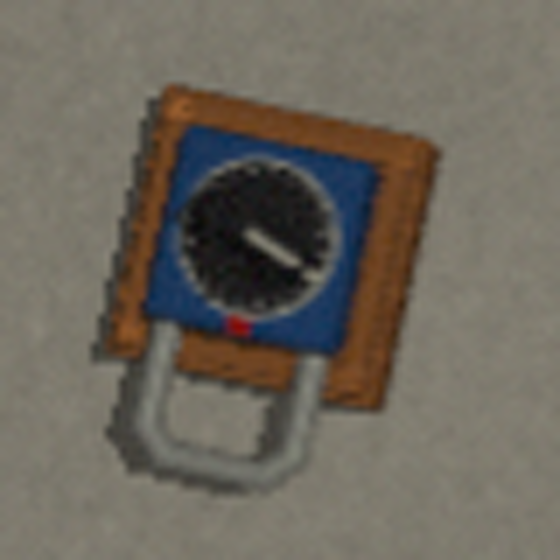

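```bash
cat > h.py <<'E'
import cv2,numpy as np
from plant import robot
from scipy.spatial.transform import Rotation as R
def ray(n,uv):
    c=robot.get_calibration(n);P=c["pose"]
    q=cv2.undistortPoints(np.array([[uv]],float),c["intrinsics"],np.array([c["k1"],0,0,0]))[0,0]
    return P[:3,3],P[:3,:3]@np.array([q[0],q[1],1])
def onz(n,uv,z):
    o,d=ray(n,uv); return o+d*(z-o[2])/d[2]
def atd(n,uv,D):
    o,d=ray(n,uv); return o+d*D[int(round(uv[1])),int(round(uv[0]))]
def proj(n,X):
    c=robot.get_calibration(n);P=np.linalg.inv(c["pose"])
    r,_=cv2.Rodrigues(P[:3,:3]);return cv2.projectPoints(np.array(X,float).reshape(-1,3),r,P[:3,3],c["intrinsics"],np.array([c["k1"],0,0,0]))[0][:,0]
def tool():
    s=robot.observe();return s,R.from_rotvec(s["orientation"]).as_matrix()
def goto(p,yaw_y=None):
    """print shift in tool axes (m) to world p (mm), spin deg so that jaw axis lies along yaw_y (rad, world, mod pi)"""
    s,M=tool(); d=M.T@(np.array(p)-s["ee_pos"])/1000
    print("t",s["clock"],"ee",s["ee_pos"].round(1),"M",M.round(3).tolist(),"F",s["ft_force"].round(1),"T",s["wrist_torque"].round(2),"w",s["width"].round(1),"q",s["q"].round(2))
    print("shift",d.round(4))
    if yaw_y is not None:
        a=np.arctan2(M[1,1],M[0,1]); k=(yaw_y-a+np.pi/2)%np.pi-np.pi/2
        print("jaw yaw now",a,"world dyaw deg",np.degrees(k),"spin",-np.degrees(k))
E
python3 - <<'E'
from h import *
c=lambda x,y:(345+(x+.5)/6.2222-.5,200+(y+.5)/6.2222-.5)
l=lambda x,y:(210+(x+.5)/7-.5,205+(y+.5)/7-.5)
Dt=np.load("top0.npy")
print("bar ends",onz("top",c(207,218),97),onz("top",c(407,287),97))
for n,(x,y),z in[("bar mid",(307,254),97),("tabeye",(498,334),68),("haspeye",(312,480),54),("collar L",(122,265),68),("collar R",(475,265),68),("collar T",(300,82),68),("collar B",(300,437),68)]:
    print(n,onz("top",c(x,y),z),atd("top",c(x,y),Dt))
for n,(x,y),z in[("dial",(258,238),85),("red",(239,327),58),("bow",(218,470),44),("wl0",(247,234),86),("wl1",(315,275),86),("c1",(190,126),58),("c2",(380,165),58),("c3",(345,352),58),("c4",(148,318),58),("k1",(168,86),37),("k2",(438,148),37),("k3",(380,410),37),("k4",(104,352),37)]:
    print(n,onz("top",l(x,y),z),atd("top",l(x,y),Dt)) 
E
```

```text
bar ends [ 594.64314137 -124.63949739   97.        ] [ 571.66177221 -195.2578696    97.        ]
bar mid [ 582.6315234  -159.90782984   97.        ] [ 582.42304964 -159.61036198   99.42531215]
tabeye [ 557.56706977 -232.68217758   68.        ] [ 562.22216694 -245.42078758   -4.16259608]
haspeye [ 504.60374867 -167.73149225   54.        ] [ 505.94981445 -175.01384332   -4.4390379 ]
collar L [579.98836842 -97.08288552  68.        ] [580.46007101 -97.49141456  62.24472013]
collar R [ 582.25176466 -224.22673859   68.        ] [ 582.84685748 -225.43470756   60.89201042]
collar T [ 647.17047742 -160.5186652    68.        ] [ 648.05406924 -161.31082108   61.418354  ]
collar B [ 519.55398538 -161.52670286   68.        ] [ 519.80469093 -162.3964115    60.82080533]
dial [581.90461558 162.89868447  85.        ] [582.12782786 163.25007303  82.36063672]
red [555.48824259 171.80458913  58.        ] [555.41178106 171.63644038  59.22525313]
bow [509.97191763 179.29570854  44.        ] [509.81772348 178.4864462   49.71950511]
wl0 [583.01818538 166.27425313  86.        ] [583.19195928 166.55041681  83.96794468]
wl1 [570.50533253 144.47503115  86.        ] [572.67395997 147.87813007  57.32909307]
c1 [619.95386666 189.57660205  58.        ] [620.47923346 190.28350764  53.3173234 ]
c2 [608.38209029 127.84369632  58.        ] [610.57374835 130.03592748  36.77460675]
c3 [548.11459343 137.50364838  58.        ] [549.20162746 139.62643374  38.83162197]
c4 [557.82870079 201.26147221  58.        ] [559.42165502 205.23035634  33.19237976]
k1 [635.36484668 200.42773738  37.        ] [636.98555206 202.50876411  23.72809812]
k2 [616.44675648 111.19780523  37.        ] [620.33623505 114.41025105   0.89860891]
k3 [530.67373606 127.94947077  37.        ] [ 5.32260362e+02  1.31742332e+02 -2.88966095e-01]
k4 [547.80983055 218.75712129  37.        ] [549.81891637 224.92937793   0.84783077]
```

```bash
python3 - <<'E'
from h import *
goto([583,-160.5,200],1.245+np.pi/2)
E
```

```text
Traceback (most recent call last):
  File "h.py", line 20, in goto
    print("t",s["clock"],"ee",s["ee_pos"].round(1),"M",M.round(3).tolist(),"F",s["ft_force"].round(1),"T",s["wrist_torque"].round(2),"w",s["width"].round(1),"q",s["q"].round(2))
                                                                                                                                         ^^^^^^^^^^^^^^^^
AttributeError: 'float' object has no attribute 'round'
```

```bash
sed -i 's/s\["width"\].round(1)/round(s["width"],1)/' h.py; python3 - <<'E'
from h import *
goto([583,-160.5,200],1.245+np.pi/2)
E
```

```text
t 0.1 ee [ 282.8 -557.   247.8] M [[-0.001, 0.453, -0.892], [0.001, -0.892, -0.453], [-1.0, -0.001, 0.0]] F [-0.4 -0.6 -0.7] T [ 0.05  0.04 -0.06] w 85.7 q [ 1.03  0.52 -0.04  1.6   0.02  1.02 -0.11]
shift [ 0.048  -0.2176 -0.4472]
jaw yaw now -1.1010303381312774 world dyaw deg 44.417636984571644 spin -44.417636984571644
```

Request:
{"fn": "carry_out", "kwargs": {
  "motion": [
    [0.01, -0.09, -0.18, -18, 0.04],
    [0.01, -0.09, -0.18, -18, 0.04],
    [0.01, -0.09, -0.18, -18, 0.04],
    [0.01, -0.09, -0.18, -18, 0.04],
    [0.01, -0.09, -0.18, -18, 0.04]
  ]
}}

```text
clock: 0.52
ee_pos: [403.9, -393.0, 238.0]
orientation: [1.761, 0.73, -1.76]
ft_force: [0.3, 0.2, -0.9]
width: 39.9
```

```bash
python3 - <<'E'
from h import *
goto([583,-160.5,200],1.245+np.pi/2)
E
```

```text
t 0.5167 ee [ 403.9 -393.   238. ] M [[0.0, 0.707, -0.707], [0.001, -0.707, -0.707], [-1.0, -0.001, -0.001]] F [ 0.3  0.2 -0.9] T [-0.06  0.   -0.01] w 39.9 q [ 0.78  0.44 -0.16  1.77  0.08  0.94 -0.19]
shift [ 0.0382 -0.0377 -0.291 ]
jaw yaw now -0.7853700679800073 world dyaw deg 26.331635744944446 spin -26.331635744944446
```

Request:
{"fn": "carry_out", "kwargs": {
  "motion": [
    [0.02, -0.03, -0.2, -26.3, 0.04],
    [0.02, -0.03, -0.2, -26.3, 0.04],
    [0.02, -0.03, -0.2, -26.3, 0.04],
    [0.02, -0.03, -0.2, -26.3, 0.04],
    [0.02, -0.03, -0.2, -26.3, 0.04]
  ]
}}

```text
clock: 0.93
ee_pos: [524.2, -230.6, 217.9]
orientation: [1.442, 1.041, -1.441]
ft_force: [0.1, -1.1, -0.5]
width: 40.0
```

```bash
python3 - <<'E'
from h import *
goto([583,-160.5,180],1.245+np.pi/2)
E
```

```text
t 0.9333 ee [ 524.2 -230.6  217.9] M [[-0.0, 0.949, -0.315], [0.001, -0.315, -0.949], [-1.0, -0.0, -0.001]] F [ 0.1 -1.1 -0.5] T [-0.03  0.02  0.02] w 40.0 q [ 0.53  0.49 -0.3   1.76  0.17  0.92 -0.17]
shift [ 0.038   0.0337 -0.0851]
jaw yaw now -0.32090253978066946 world dyaw deg -0.2803933417511447 spin 0.2803933417511447
```

Request:
{"fn": "carry_out", "kwargs": {
  "motion": [
    [0.02, 0.018, -0.043, 0.3, 0.04],
    [0.038, 0.034, -0.085, 0.3, 0.04],
    [0.038, 0.034, -0.085, 0.3, 0.04],
    [0.07, 0.034, -0.085, 0.3, 0.04],
    [0.09, 0.034, -0.085, 0.3, 0.04]
  ]
}}

```text
clock: 1.35
ee_pos: [582.7, -162.2, 126.3]
orientation: [1.449, 1.035, -1.449]
ft_force: [-0.4, -0.8, -1.6]
width: 40.1
```

```bash
python3 - <<'E'
from h import *
goto([583,-160.5,90],1.245+np.pi/2)
for n in("side","top"):
    p,d=robot.capture(n); u,v=proj(n,[583,-160,90])[0].astype(int); u=min(max(u,80),560)
    cv2.imwrite(f"pics/{n}1.png",cv2.resize(p[v-70:v+70,u-80:u+80,::-1],(640,560),interpolation=cv2.INTER_CUBIC))
E
```

```text
t 1.35 ee [ 582.7 -162.2  126.3] M [[-0.001, 0.946, -0.325], [0.001, -0.325, -0.946], [-1.0, -0.001, -0.0]] F [-0.4 -0.8 -1.6] T [-0.12 -0.03  0.04] w 40.1 q [ 0.36  0.65 -0.27  1.74  0.23  0.78 -0.36]
shift [ 0.0363 -0.0003 -0.0017]
jaw yaw now -0.33091004716648403 world dyaw deg 0.2929945949020554 spin -0.2929945949020554
```

View pics/side1.png

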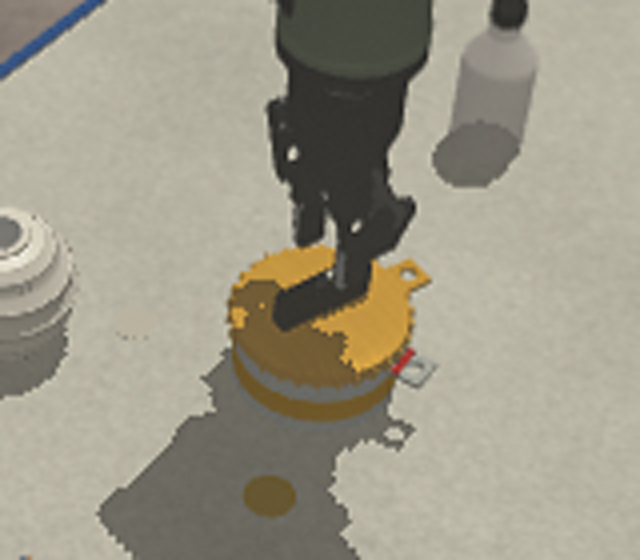

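View pics/top1.png

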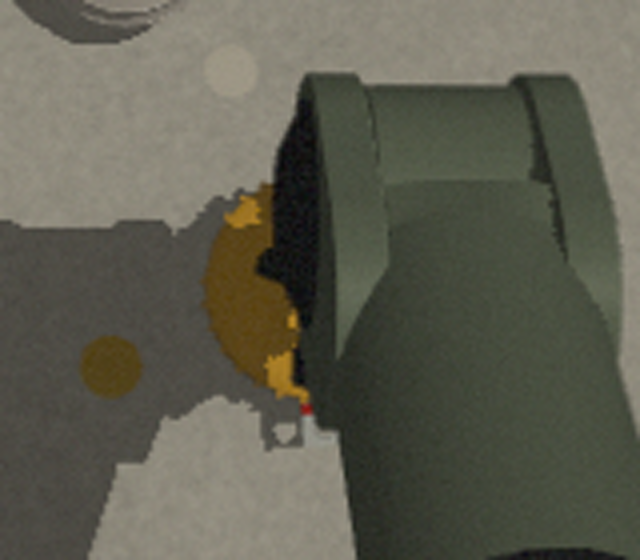

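The side view shows the fingertips at about (310,235) and (350,275), straddling the black bar from above. I'll go down and grip.

Request:
{"fn": "carry_out", "kwargs": {
  "motion": [
    [0.018, 0, -0.0015, 0, 0.04],
    [0.035, 0, -0.0015, 0, 0.04],
    [0.035, 0, -0.0015, 0, 0.04],
    [0.035, 0, -0.0015, 0, 0.008],
    [0.035, 0, -0.0015, 0, 0.008]
  ],
  "newtons": 40
}}

```text
clock: 1.87
ee_pos: [583.7, -162.6, 94.8]
orientation: [1.451, 1.031, -1.449]
ft_force: [0.2, -0.1, -0.0]
width: 17.0
```

Request:
{"fn": "carry_out", "kwargs": {
  "motion": [
    [0, 0, 0, 0, 0.008],
    [0, 0, 0, 0, 0.008],
    [0, 0, 0, 0, 0.008],
    [0, 0, 0, 0, 0.008],
    [0, 0, 0, 0, 0.008]
  ]
}}

```text
clock: 2.28
ee_pos: [582.6, -162.2, 95.0]
orientation: [1.45, 1.033, -1.451]
ft_force: [-10.0, 3.5, 10.4]
width: 12.9
```

```bash
python3 - <<'E'
from h import *
goto([583,-160.5,90],1.245+np.pi/2)
E
```

```text
t 2.2833 ee [ 582.6 -162.2   95. ] M [[-0.001, 0.945, -0.327], [-0.0, -0.327, -0.945], [-1.0, -0.001, 0.0]] F [-10.    3.5  10.4] T [0.62 2.11 0.02] w 12.9 q [ 0.35  0.69 -0.26  1.76  0.25  0.72 -0.37]
shift [ 0.005  -0.0002 -0.0017]
jaw yaw now -0.33338127095275466 world dyaw deg 0.43458528808768265 spin -0.43458528808768265
```

Request:
{"fn": "carry_out", "kwargs": {
  "motion": [
    [0, -0.001, 0, 6, 0.008],
    [0, -0.001, 0, 12, 0.008],
    [0, -0.001, 0, 18, 0.008],
    [0, -0.001, 0, 24, 0.008],
    [0, -0.001, 0, 30, 0.008]
  ]
}}

```text
clock: 2.7
ee_pos: [581.7, -161.6, 95.0]
orientation: [1.81, 0.671, -1.81]
ft_force: [-10.3, 4.7, 10.5]
width: 13.2
```

```bash
python3 - <<'E'
from h import *
goto([583,-160.5,90],1.245+np.pi/2)
E
```

```text
t 2.7 ee [ 581.7 -161.6   95. ] M [[-0.001, 0.651, -0.759], [0.0, -0.759, -0.651], [-1.0, -0.001, 0.0]] F [-10.3   4.7  10.5] T [0.9  2.34 0.13] w 13.2 q [ 0.26  0.68 -0.12  1.77  0.12  0.7  -0.79]
shift [ 0.005   0.     -0.0017]
jaw yaw now -0.8619032481639347 world dyaw deg 30.71666396219777 spin -30.71666396219777
```

Request:
{"fn": "carry_out", "kwargs": {
  "motion": [
    [0, 0, 0, 7, 0.008],
    [0, 0, 0, 14, 0.008],
    [0, 0, 0, 21, 0.008],
    [0, 0, 0, 28, 0.008],
    [0, 0, 0, 34, 0.008]
  ]
}}

```text
clock: 3.12
ee_pos: [581.2, -160.6, 95.0]
orientation: [2.161, 0.127, -2.165]
ft_force: [-14.2, 9.3, 15.9]
width: 13.1
```

```bash
python3 - <<'E'
from h import *
goto([583,-160.5,90],.085+np.pi/2)
for n in("side","top"):
    p,d=robot.capture(n); u,v=proj(n,[583,-160,90])[0].astype(int); u=min(max(u,80),560)
    cv2.imwrite(f"pics/{n}2.png",cv2.resize(p[v-70:v+70,u-80:u+80,::-1],(640,560),interpolation=cv2.INTER_CUBIC))
E
```

```text
t 3.1167 ee [ 581.2 -160.6   95. ] M [[-0.002, 0.115, -0.993], [0.002, -0.993, -0.115], [-1.0, -0.002, 0.002]] F [-14.2   9.3  15.9] T [1.93 3.13 0.14] w 13.1 q [ 0.15  0.68  0.04  1.77 -0.04  0.69 -1.25]
shift [ 0.005   0.0001 -0.0018]
jaw yaw now -1.4558839176304057 world dyaw deg -1.713854800193786 spin 1.713854800193786
```

View pics/side2.png

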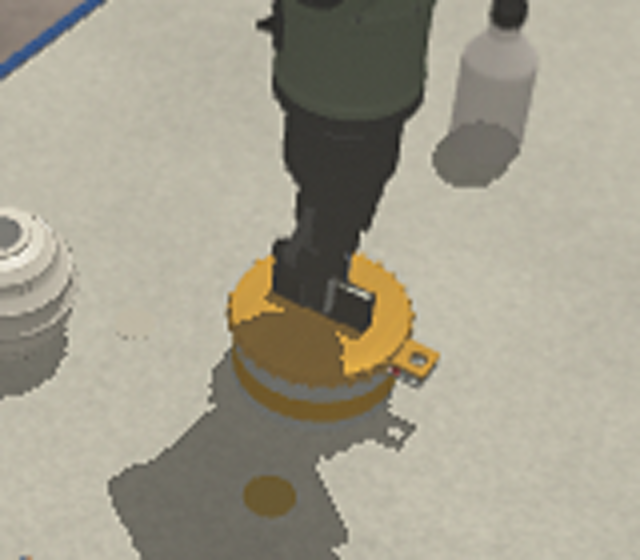

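The brass tab at (418,358) now nearly covers the steel hasp at (410,378). I'll turn a few more degrees, to the stop.

Request:
{"fn": "carry_out", "kwargs": {
  "motion": [
    [0, 0, 0, 1, 0.008],
    [0, 0, 0, 2, 0.008],
    [0, 0, 0, 3, 0.008],
    [0, 0, 0, 3.5, 0.008],
    [0, 0, 0, 3.5, 0.008]
  ]
}}

```text
clock: 3.63
ee_pos: [581.2, -160.5, 95.0]
orientation: [2.19, 0.068, -2.194]
ft_force: [-14.3, 9.2, 17.0]
width: 13.5
```

```bash
python3 - <<'E'
from h import *
goto([583,-160.5,90],.085+np.pi/2)
for n in("side",):
    p,d=robot.capture(n); u,v=proj(n,[530,-160,60])[0].astype(int)
    cv2.imwrite(f"pics/{n}3.png",cv2.resize(p[v-30:v+30,u-40:u+40,::-1],(640,480),interpolation=cv2.INTER_CUBIC))
E
```

```text
t 3.6333 ee [ 581.2 -160.5   95. ] M [[-0.002, 0.06, -0.998], [0.002, -0.998, -0.06], [-1.0, -0.002, 0.002]] F [-14.3   9.2  17. ] T [1.8  3.03 0.02] w 13.5 q [ 0.14  0.68  0.05  1.77 -0.05  0.69 -1.29]
shift [ 0.005   0.0001 -0.0018]
jaw yaw now -1.5111604053970524 world dyaw deg 1.4532546551415975 spin -1.4532546551415975
```

View pics/side3.png

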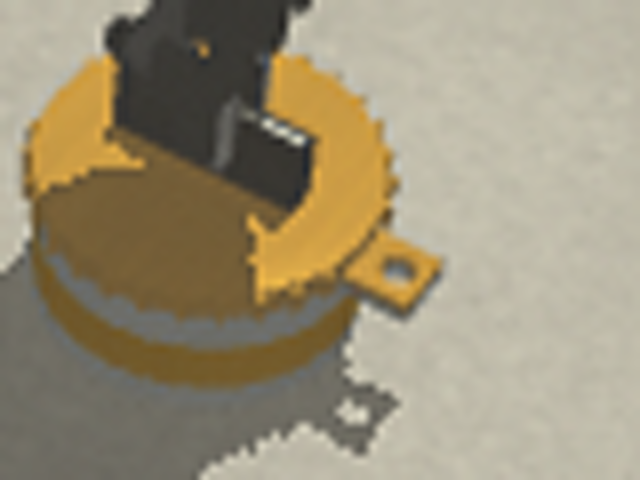

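Request:
{"fn": "carry_out", "kwargs": {
  "motion": [
    [0, 0, 0, 1, 0.008],
    [0, 0, 0, 2, 0.008],
    [0, 0, 0, 3, 0.008],
    [0, 0, 0, 3, 0.008],
    [0, 0, 0, 3, 0.008]
  ]
}}

```text
clock: 4.1
ee_pos: [581.3, -160.4, 95.0]
orientation: [2.216, 0.012, -2.22]
ft_force: [-15.0, 8.6, 17.3]
width: 13.0
```

```bash
python3 - <<'E'
from h import *
goto([583,-160.5,90],.085+np.pi/2)
E
```

```text
t 4.1 ee [ 581.3 -160.4   95. ] M [[-0.002, 0.009, -1.0], [0.002, -1.0, -0.009], [-1.0, -0.002, 0.002]] F [-15.    8.6  17.3] T [1.85 3.12 0.64] w 13.0 q [ 0.13  0.69  0.06  1.78 -0.07  0.69 -1.33]
shift [ 0.005   0.0001 -0.0018]
jaw yaw now -1.5621674155353165 world dyaw deg 4.375741061645115 spin -4.375741061645115
```

Torque rose to 0.64 N m, so the collar is at its stop. I'll release and rise.

Request:
{"fn": "carry_out", "kwargs": {
  "motion": [
    [0, 0, 0, -1, 0.04],
    [0, 0, 0, -1, 0.04],
    [0, 0, 0, -1, 0.04],
    [-0.02, 0, 0, -1, 0.04],
    [-0.05, 0, 0, -1, 0.04]
  ]
}}

```text
clock: 4.52
ee_pos: [581.1, -161.7, 142.2]
orientation: [2.206, 0.028, -2.214]
ft_force: [0.5, 0.6, 1.4]
width: 40.0
```

Request:
{"fn": "carry_out", "kwargs": {
  "motion": [
    [-0.04, 0, 0, 0, 0.04],
    [-0.06, -0.04, 0, 0, 0.04],
    [-0.06, -0.08, 0, 0, 0.04],
    [-0.06, -0.12, 0, 0, 0.04],
    [-0.06, -0.16, 0, 0, 0.04]
  ]
}}

```text
clock: 4.93
ee_pos: [578.4, -0.1, 204.4]
orientation: [2.212, 0.027, -2.208]
ft_force: [0.7, -0.2, -1.0]
width: 40.2
```

```bash
python3 - <<'E'
from h import *
goto([583,163.5,170],1.0+np.pi/2)
for n in("side","top"):
    p,d=robot.capture(n); u,v=proj(n,[560,-160,60])[0].astype(int)
    cv2.imwrite(f"pics/{n}4.png",cv2.resize(p[v-45:v+45,u-60:u+60,::-1],(600,450),interpolation=cv2.INTER_CUBIC))
E
python3 -c "
import cv2,numpy as np
cv2.imwrite('pics/b4.png',np.vstack([cv2.imread('pics/side4.png')[150:],cv2.imread('pics/top4.png')[150:]]))"
```

```text
t 4.9333 ee [ 5.784e+02 -1.000e-01  2.044e+02] M [[0.002, 0.024, -1.0], [0.001, -1.0, -0.024], [-1.0, -0.001, -0.002]] F [ 0.7 -0.2 -1. ] T [-0.   -0.01 -0.03] w 40.2 q [-0.15  0.5   0.07  1.78 -0.04  0.87 -1.61]
shift [ 0.0345 -0.1634 -0.0084]
jaw yaw now -1.5471374028061355 world dyaw deg 55.94022302070548 spin -55.94022302070548
```

View pics/b4.png

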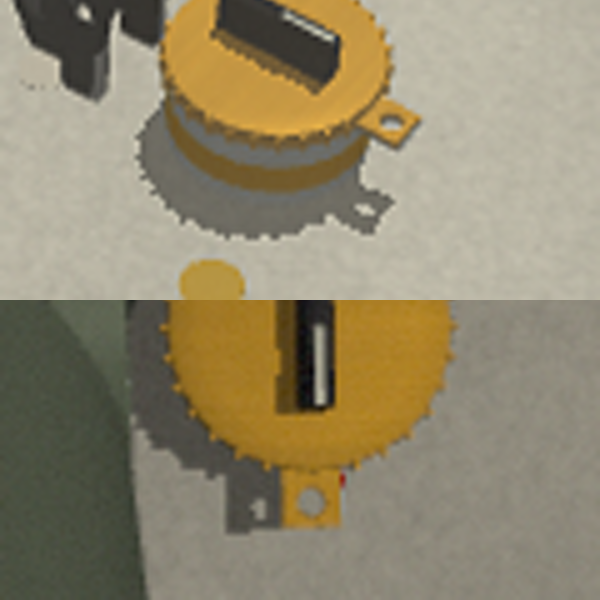

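The brass tab covers the hasp; in the top crop it's at (312,500), with only a sliver of red showing. Now the dial.

Request:
{"fn": "carry_out", "kwargs": {
  "motion": [
    [0, -0.04, 0, -7, 0.035],
    [0, -0.08, -0.004, -14, 0.035],
    [0, -0.12, -0.008, -21, 0.035],
    [0, -0.16, -0.008, -28, 0.035],
    [0, -0.163, -0.008, -35, 0.035]
  ]
}}

```text
clock: 5.45
ee_pos: [581.4, 169.7, 203.8]
orientation: [1.851, 0.626, -1.848]
ft_force: [-0.8, 1.3, -0.3]
width: 35.3
```

```bash
python3 - <<'E'
from h import *
goto([583,163.5,130],1.0+np.pi/2)
E
```

```text
t 5.45 ee [581.4 169.7 203.8] M [[0.0, 0.604, -0.797], [0.004, -0.797, -0.604], [-1.0, -0.003, -0.003]] F [-0.8  1.3 -0.3] T [ 0.07  0.02 -0.03] w 35.3 q [-0.3   0.54 -0.11  1.69  0.07  0.91 -1.36]
shift [0.0737 0.0061 0.0027]
jaw yaw now -0.921894192086263 world dyaw deg 20.11642587724803 spin -20.11642587724803
```

Request:
{"fn": "carry_out", "kwargs": {
  "motion": [
    [0.01, 0, 0, -7, 0.035],
    [0.02, 0, 0, -14, 0.035],
    [0.05, 0, 0, -20, 0.035],
    [0.06, 0, 0, -20, 0.035],
    [0.06, 0, 0, -20, 0.035]
  ]
}}

```text
clock: 5.87
ee_pos: [581.3, 160.4, 141.3]
orientation: [1.626, 0.87, -1.633]
ft_force: [-0.2, -1.1, -0.0]
width: 34.8
```

```bash
python3 - <<'E'
from h import *
goto([583,163.5,86],1.0+np.pi/2)
for n in("side","top"):
    p,d=robot.capture(n); u,v=proj(n,[583,163,90])[0].astype(int)
    cv2.imwrite(f"pics/{n}5.png",cv2.resize(p[v-60:v+45,u-70:u+70,::-1],(800,600),interpolation=cv2.INTER_CUBIC))
E
```

```text
t 5.8667 ee [581.3 160.4 141.3] M [[-0.004, 0.831, -0.557], [-0.001, -0.557, -0.831], [-1.0, -0.002, 0.003]] F [-0.2 -1.1 -0. ] T [-0.01 -0.02  0.02] w 34.8 q [-0.24  0.62 -0.18  1.74  0.15  0.8  -1.09]
shift [ 0.0553 -0.0002 -0.0037]
jaw yaw now -0.5903469110580902 world dyaw deg 1.1201659652958498 spin -1.1201659652958498
```

View pics/side5.png

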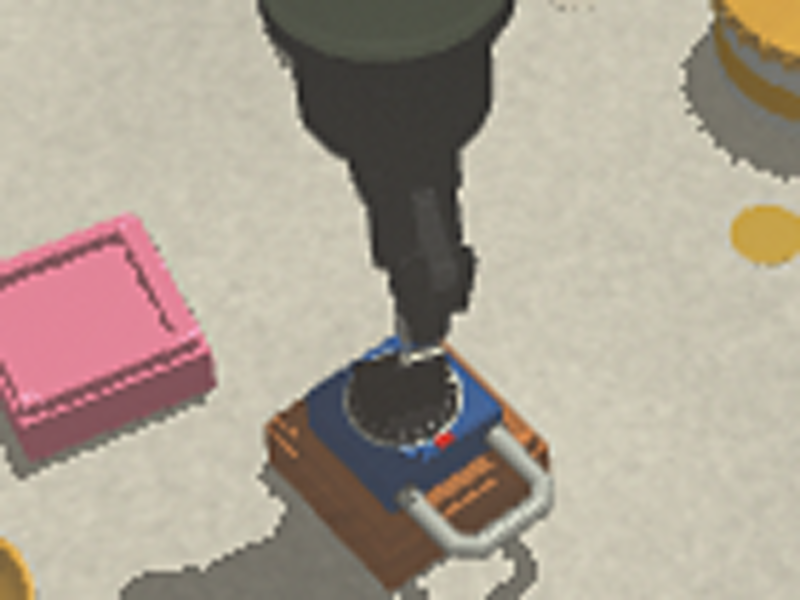

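The padlock is undisturbed, red mark at (445,440), with the tool above the dial. The jaws are aligned across the bar, so I'll go down.

Request:
{"fn": "carry_out", "kwargs": {
  "motion": [
    [0.02, 0, -0.003, -1, 0.035],
    [0.04, 0, -0.003, -1, 0.035],
    [0.048, 0, -0.003, -1, 0.035],
    [0.048, 0, -0.003, -1, 0.035],
    [0.048, 0, -0.003, -1, 0.035]
  ]
}}

```text
clock: 6.38
ee_pos: [584.3, 163.9, 96.3]
orientation: [1.616, 0.883, -1.615]
ft_force: [0.2, 0.1, 0.0]
width: 35.4
```

```bash
python3 - <<'E'
from h import *
goto([583,163.5,86],1.0+np.pi/2)
for n in("side",):
    p,d=robot.capture(n); u,v=proj(n,[583,163,80])[0].astype(int)
    cv2.imwrite(f"pics/{n}6.png",cv2.resize(p[v-40:v+35,u-50:u+50,::-1],(800,600),interpolation=cv2.INTER_CUBIC))
E
```

```text
t 6.3833 ee [584.3 163.9  96.3] M [[0.001, 0.842, -0.54], [0.0, -0.54, -0.842], [-1.0, 0.001, -0.0]] F [0.2 0.1 0. ] T [-0.02  0.01 -0.  ] w 35.4 q [-0.25  0.69 -0.18  1.76  0.17  0.71 -1.09]
shift [ 0.0103 -0.0009  0.0011]
jaw yaw now -0.5699054921382376 world dyaw deg -0.05104106607051852 spin 0.05104106607051852
```

View pics/side6.png

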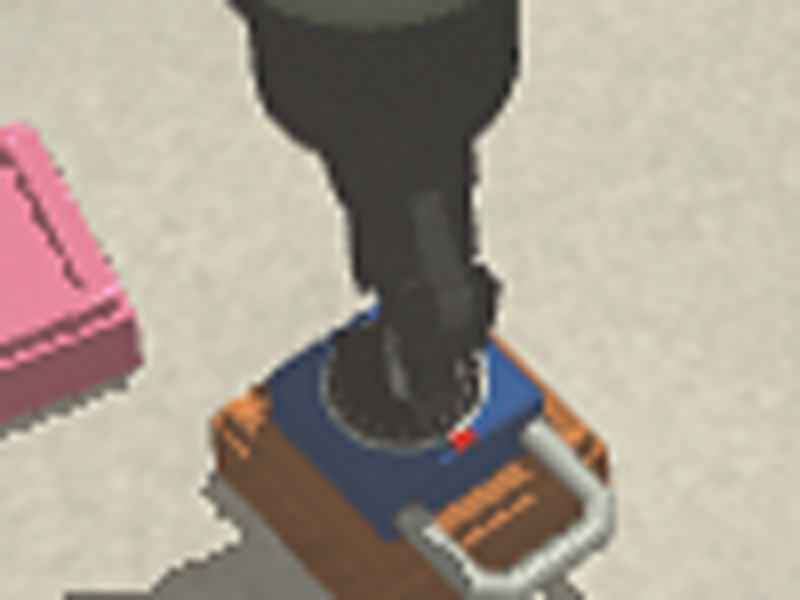

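Request:
{"fn": "carry_out", "kwargs": {
  "motion": [
    [0.01, -0.001, 0.001, 0, 0.035],
    [0.01, -0.001, 0.001, 0, 0.035],
    [0.01, -0.001, 0.001, 0, 0.006],
    [0.01, -0.001, 0.001, 0, 0.006],
    [0.01, -0.001, 0.001, 0, 0.006]
  ],
  "newtons": 35
}}

```text
clock: 6.85
ee_pos: [582.6, 163.5, 85.7]
orientation: [1.615, 0.884, -1.614]
ft_force: [-0.5, -0.5, 3.5]
width: 11.4
```

Request:
{"fn": "carry_out", "kwargs": {
  "motion": [
    [0, 0, 0, 0, 0.006],
    [0, 0, 0, 0, 0.006],
    [0, 0, 0, 0, 0.006],
    [0, 0, 0, 6, 0.006],
    [0, 0, 0, 12, 0.006]
  ]
}}

```text
clock: 7.27
ee_pos: [582.1, 163.9, 85.7]
orientation: [1.758, 0.732, -1.759]
ft_force: [-8.4, 3.3, 8.2]
width: 11.1
```

```bash
python3 - <<'E'
from h import *
goto([583,163.5,86],-0.2+np.pi/2)
E
```

```text
t 7.2667 ee [582.1 163.9  85.7] M [[-0.001, 0.709, -0.705], [0.001, -0.705, -0.709], [-1.0, -0.001, -0.0]] F [-8.4  3.3  8.2] T [0.77 1.79 0.16] w 11.1 q [-0.29  0.7  -0.12  1.77  0.12  0.68 -1.26]
shift [-0.0003  0.0009 -0.0003]
jaw yaw now -0.7822492585511545 world dyaw deg -56.639574860397374 spin 56.639574860397374
```

Request:
{"fn": "carry_out", "kwargs": {
  "motion": [
    [0, 0, 0, 7, 0.006],
    [0, 0, 0, 14, 0.006],
    [0, 0, 0, 21, 0.006],
    [0, 0, 0, 28, 0.006],
    [0, 0, 0, 35, 0.006]
  ]
}}

```text
clock: 7.68
ee_pos: [581.2, 165.7, 85.7]
orientation: [2.128, 0.192, -2.132]
ft_force: [-11.8, 10.8, 11.9]
width: 11.2
```

Request:
{"fn": "carry_out", "kwargs": {
  "motion": [
    [0, 0, 0, 7, 0.006],
    [0, 0, 0, 14, 0.006],
    [0, 0, 0, 20, 0.006],
    [0, 0, 0, 22, 0.006],
    [0, 0, 0, 22, 0.006]
  ]
}}

```text
clock: 8.1
ee_pos: [581.2, 167.0, 85.7]
orientation: [-2.111, 0.211, 2.116]
ft_force: [-11.5, 14.2, 13.2]
width: 10.8
```

```bash
python3 - <<'E'
from h import *
goto([583,163.5,86],-0.2+np.pi/2)
for n in("side",):
    p,d=robot.capture(n); u,v=proj(n,[583,163,80])[0].astype(int)
    cv2.imwrite(f"pics/{n}7.png",cv2.resize(p[v-40:v+35,u-50:u+50,::-1],(800,600),interpolation=cv2.INTER_CUBIC))
E
```

```text
t 8.1 ee [581.2 167.   85.7] M [[-0.002, -0.201, -0.98], [0.003, -0.98, 0.201], [-1.0, -0.003, 0.002]] F [-11.5  14.2  13.2] T [3.27 2.65 0.1 ] w 10.8 q [-0.47  0.71  0.14  1.78 -0.16  0.67 -2.01]
shift [-0.0003  0.003  -0.0025]
jaw yaw now -1.7729860670706346 world dyaw deg 0.12546287602960277 spin -0.12546287602960277
```

View pics/side7.png

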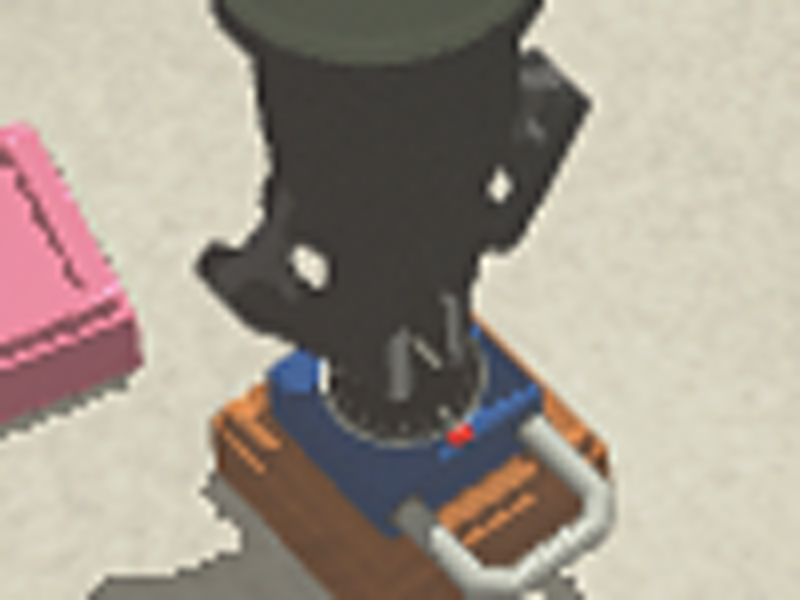

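The white line at (430,350)–(445,410) points at the red mark (460,435). I'll let go and rise.

Request:
{"fn": "carry_out", "kwargs": {
  "motion": [
    [0, 0, 0, 0, 0.03],
    [0, 0, 0, 0, 0.03],
    [0, 0, 0, 0, 0.03],
    [-0.03, 0, 0, 0, 0.03],
    [-0.07, 0, 0, 0, 0.03]
  ]
}}

```text
clock: 8.57
ee_pos: [581.0, 162.6, 153.4]
orientation: [-2.111, 0.218, 2.121]
ft_force: [0.8, 0.4, 0.6]
width: 30.2
```

Request:
{"fn": "carry_out", "kwargs": {
  "motion": [
    [0, 0, -0.03, -7, 0.026],
    [0, 0, -0.07, -14, 0.026],
    [0, 0, -0.11, -21, 0.026],
    [0, 0, -0.15, -28, 0.026],
    [0, 0, -0.16, -35, 0.026]
  ]
}}

```text
clock: 8.98
ee_pos: [743.5, 127.8, 154.7]
orientation: [1.996, 0.414, -1.993]
ft_force: [0.4, -0.7, 0.2]
width: 25.8
```

```bash
python3 - <<'E'
from h import *
goto([510.5,179,130],-0.2)
for n in("side","top"):
    p,d=robot.capture(n); u,v=proj(n,[560,163,60])[0].astype(int)
    cv2.imwrite(f"pics/{n}8.png",cv2.resize(p[v-40:v+35,u-50:u+50,::-1],(800,600),interpolation=cv2.INTER_CUBIC))
    print(u,v)
E
```

```text
t 8.9833 ee [743.5 127.8 154.7] M [[0.002, 0.4, -0.917], [-0.001, -0.917, -0.4], [-1.0, 0.002, -0.001]] F [ 0.4 -0.7  0.2] T [-0.03 -0.04 -0.04] w 25.8 q [-0.26  0.83  0.02  1.28 -0.01  1.03 -1.4 ]
shift [ 0.0242 -0.1401  0.1932]
jaw yaw now -1.1597493702534487 world dyaw deg 54.98958830586121 spin -54.98958830586121
285 280
247 249
```

View pics/side8.png

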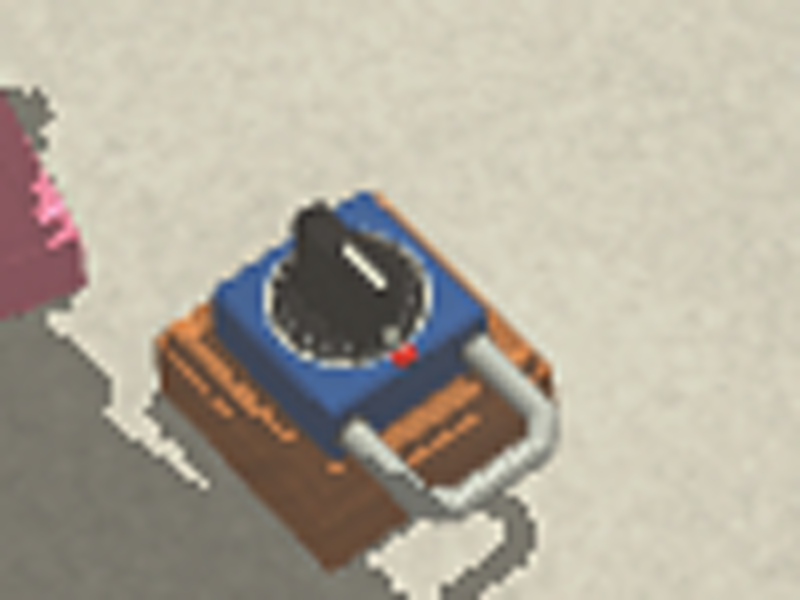

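View pics/top8.png

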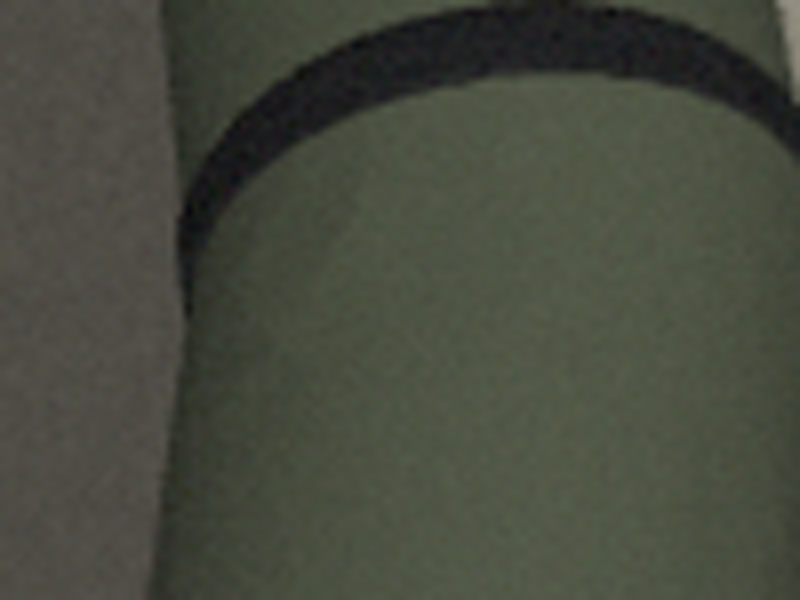

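I moved the wrong way along x, but hit nothing. The dial line at (365,265) points at the red mark (403,355). Next I'll cross-check the bow with the side camera, then go over it.

```bash
python3 - <<'E'
from h import *
for uv in [(480,495),(512,470)]:
    print(onz("side",(235+uv[0]/8,240+uv[1]/8),46))
print((proj("side",[510.5,179,46])-[235,240])*8)
print("dial",onz("side",(235+345/8,240+300/8),62),"red",onz("side",(235+403/8,240+355/8),58))
E
```

```text
[508.08556366 190.17202434  46.        ]
[506.25447821 177.14412013  46.        ]
[[497.46278596 466.58364784]]
dial [579.78527409 169.70745695  62.        ] red [554.19917151 171.98019788  58.        ]
```

Request:
{"fn": "carry_out", "kwargs": {
  "motion": [
    [0, -0.03, 0.03, -7, 0.026],
    [0, -0.05, 0.06, -14, 0.026],
    [0, -0.08, 0.09, -21, 0.026],
    [0, -0.1, 0.12, -28, 0.026],
    [0, -0.12, 0.15, -35, 0.026]
  ]
}}

```text
clock: 9.5
ee_pos: [550.9, 182.5, 155.5]
orientation: [1.599, 0.899, -1.6]
ft_force: [0.5, 1.2, 0.2]
width: 26.2
```

```bash
python3 - <<'E'
from h import *
goto([510.5,179,130],-0.2)
E
```

```text
t 9.5 ee [550.9 182.5 155.5] M [[-0.0, 0.854, -0.52], [0.0, -0.52, -0.854], [-1.0, -0.0, 0.0]] F [0.5 1.2 0.2] T [ 0.09 -0.13  0.04] w 26.2 q [-0.31  0.57 -0.15  1.8   0.12  0.79 -1.07]
shift [ 0.0255 -0.0327  0.024 ]
jaw yaw now -0.5468654927952271 world dyaw deg 19.873928795891974 spin -19.873928795891974
```

Request:
{"fn": "carry_out", "kwargs": {
  "motion": [
    [0, -0.02, 0.012, -7, 0.026],
    [0, -0.033, 0.024, -14, 0.026],
    [0, -0.033, 0.024, -20, 0.026],
    [0.01, -0.033, 0.024, -20, 0.026],
    [0.025, -0.033, 0.024, -20, 0.026]
  ]
}}

```text
clock: 9.92
ee_pos: [513.7, 178.7, 130.8]
orientation: [1.363, 1.103, -1.358]
ft_force: [0.7, -0.3, -0.1]
width: 25.7
```

Request:
{"fn": "carry_out", "kwargs": {
  "motion": [
    [0.02, 0, 0, 0, 0.026],
    [0.035, 0, 0, 0, 0.026],
    [0.05, 0, 0, 0, 0.026],
    [0.05, 0, 0, 0, 0.026],
    [0.05, 0, 0, 0, 0.026]
  ]
}}

```text
clock: 10.33
ee_pos: [512.7, 178.5, 79.5]
orientation: [1.358, 1.105, -1.361]
ft_force: [0.0, 0.4, 0.6]
width: 26.0
```

```bash
python3 - <<'E'
from h import *
goto([510,179,50],-0.2)
for n in("side",):
    p,d=robot.capture(n); u,v=proj(n,[520,173,60])[0].astype(int)
    cv2.imwrite(f"pics/{n}9.png",cv2.resize(p[v-40:v+35,u-50:u+50,::-1],(800,600),interpolation=cv2.INTER_CUBIC))
    print(u,v)
E
```

```text
t 10.3333 ee [512.7 178.5  79.5] M [[-0.002, 0.979, -0.204], [-0.001, -0.204, -0.979], [-1.0, -0.001, 0.001]] F [0.  0.4 0.6] T [ 0.06 -0.01 -0.  ] w 26.0 q [-0.29  0.64 -0.21  1.93  0.23  0.59 -0.86]
shift [ 0.0295 -0.0027  0.    ]
jaw yaw now -0.2058502782435336 world dyaw deg 0.33519625233168826 spin -0.33519625233168826
295 291
```

View pics/side9.png

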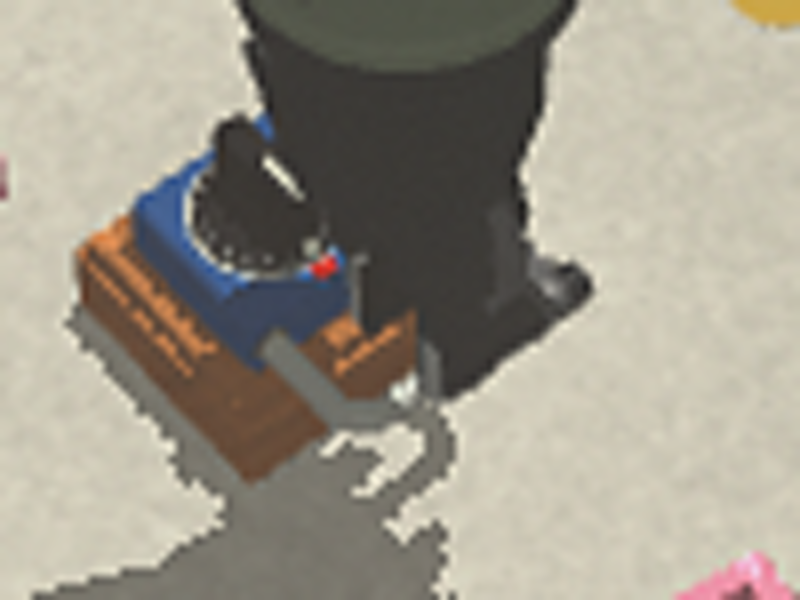

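The fingers, at (355,290) and (430,375), straddle the bow from above. I'll go down slowly.

Request:
{"fn": "carry_out", "kwargs": {
  "motion": [
    [0, -0.003, 0, 0, 0.026],
    [0.008, -0.003, 0, 0, 0.026],
    [0.016, -0.003, 0, 0, 0.026],
    [0.024, -0.003, 0, 0, 0.026],
    [0.031, -0.003, 0, 0, 0.026]
  ]
}}

```text
clock: 10.8
ee_pos: [510.2, 179.2, 48.3]
orientation: [1.357, 1.107, -1.357]
ft_force: [-0.0, -1.3, 0.6]
width: 25.8
```

```bash
python3 - <<'E'
from h import *
goto([510,179,48],-0.2)
for n in("side",):
    p,d=robot.capture(n); u,v=proj(n,[520,173,60])[0].astype(int)
    cv2.imwrite(f"pics/{n}10.png",cv2.resize(p[v-40:v+35,u-50:u+50,::-1],(800,600),interpolation=cv2.INTER_CUBIC))
    print(u,v)
E
```

```text
t 10.8 ee [510.2 179.2  48.3] M [[-0.0, 0.98, -0.201], [-0.0, -0.201, -0.98], [-1.0, -0.0, 0.0]] F [-0.  -1.3  0.6] T [ 0.02 -0.01 -0.02] w 25.8 q [-0.31  0.69 -0.2   1.95  0.25  0.52 -0.88]
shift [ 0.0003 -0.0001  0.0002]
jaw yaw now -0.20248134991854183 world dyaw deg 0.14217087782758006 spin -0.14217087782758006
295 291
```

View pics/side10.png

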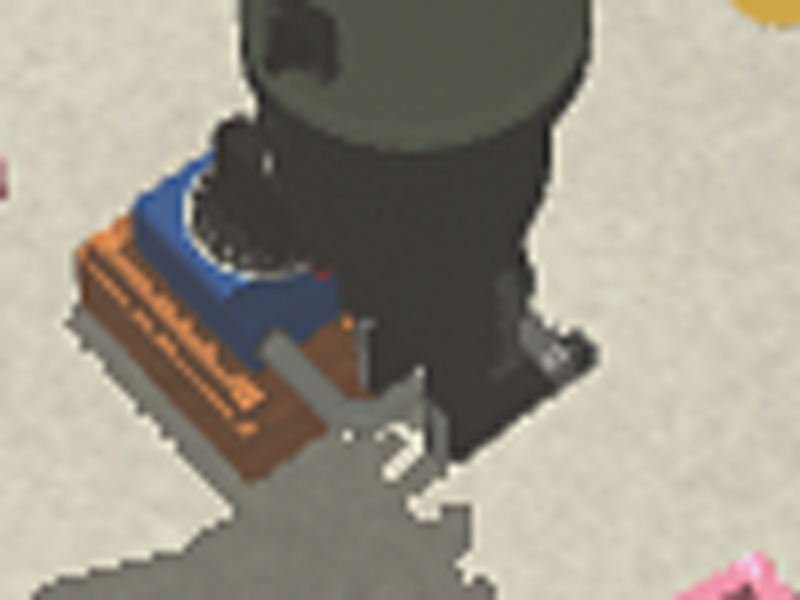

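The inner finger tip is inside the shackle at (365,380) and the outer one is at (430,440), with no contact force. I'll close on the bow.

Request:
{"fn": "carry_out", "kwargs": {
  "motion": [
    [0, 0, 0, 0, 0.004],
    [0, 0, 0, 0, 0.004],
    [0, 0, 0, 0, 0.004],
    [0, 0, 0, 0, 0.004],
    [0, 0, 0, 0, 0.004]
  ],
  "newtons": 30
}}

```text
clock: 11.27
ee_pos: [510.3, 179.3, 49.5]
orientation: [1.357, 1.107, -1.356]
ft_force: [-1.3, 0.8, -2.0]
width: 8.8
```

Request:
{"fn": "carry_out", "kwargs": {
  "motion": [
    [0, -0.003, 0, 0, 0.004],
    [0, -0.006, 0, 0, 0.004],
    [0, -0.009, 0, 0, 0.004],
    [0, -0.012, 0, 0, 0.004],
    [0, -0.012, 0, 0, 0.004]
  ]
}}

```text
clock: 11.68
ee_pos: [497.8, 181.8, 49.4]
orientation: [1.356, 1.107, -1.357]
ft_force: [-2.5, 1.0, -2.0]
width: 8.9
```

```bash
python3 - <<'E'
from h import *
goto([510,179,48],-0.2)
E
```

```text
t 11.6833 ee [497.8 181.8  49.4] M [[-0.0, 0.98, -0.2], [-0.0, -0.2, -0.98], [-1.0, -0.0, 0.0]] F [-2.5  1.  -2. ] T [0.08 0.39 0.03] w 8.9 q [-0.32  0.68 -0.19  1.98  0.25  0.51 -0.89]
shift [0.0014 0.0125 0.0003]
jaw yaw now -0.2017449101322463 world dyaw deg 0.09997598620732173 spin -0.09997598620732173
```

Request:
{"fn": "carry_out", "kwargs": {
  "motion": [
    [0, -0.002, 0, 0, 0.004],
    [0, -0.004, 0, 0, 0.004],
    [0, -0.006, 0, 0, 0.004],
    [0, -0.007, 0, 0, 0.004],
    [0, -0.007, 0, 0, 0.004]
  ]
}}

```text
clock: 12.1
ee_pos: [491.4, 183.1, 49.3]
orientation: [1.356, 1.107, -1.357]
ft_force: [0.0, 0.2, -1.2]
width: 8.4
```

```bash
python3 - <<'E'
from h import *
goto([510,179,48],-0.2)
for n in("side",):
    p,d=robot.capture(n); u,v=proj(n,[520,173,60])[0].astype(int)
    cv2.imwrite(f"pics/{n}11.png",cv2.resize(p[v-40:v+35,u-50:u+50,::-1],(800,600),interpolation=cv2.INTER_CUBIC))
E
```

```text
t 12.1 ee [491.4 183.1  49.3] M [[-0.0, 0.98, -0.201], [-0.0, -0.201, -0.98], [-1.0, -0.0, 0.0]] F [ 0.   0.2 -1.2] T [-0.06  0.09 -0.02] w 8.4 q [-0.33  0.67 -0.19  1.99  0.25  0.5  -0.9 ]
shift [0.0013 0.0191 0.0003]
jaw yaw now -0.20197627189968598 world dyaw deg 0.11323203902230111 spin -0.11323203902230111
```

View pics/side11.png

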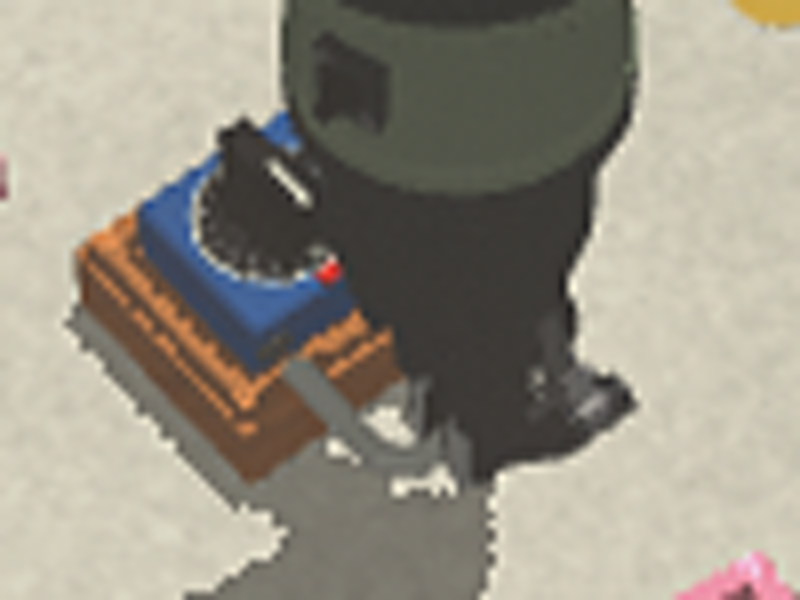

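The shackle bow has moved from about (405,405) to (430,450). I'll pull a bit more, until the stop pushes back.

Request:
{"fn": "carry_out", "kwargs": {
  "motion": [
    [0, -0.001, 0, 0, 0.004],
    [0, -0.002, 0, 0, 0.004],
    [0, -0.003, 0, 0, 0.004],
    [0, -0.003, 0, 0, 0.004],
    [0, -0.003, 0, 0, 0.004]
  ]
}}

```text
clock: 12.57
ee_pos: [490.9, 183.2, 49.7]
orientation: [1.36, 1.104, -1.354]
ft_force: [14.4, -5.4, -7.2]
width: 8.7
```

```bash
python3 - <<'E'
from h import *
goto([510,179,48],-0.2)
for n in("side",):
    p,d=robot.capture(n); u,v=proj(n,[520,173,60])[0].astype(int)
    cv2.imwrite(f"pics/{n}12.png",cv2.resize(p[v-40:v+35,u-50:u+50,::-1],(800,600),interpolation=cv2.INTER_CUBIC))
E
```

```text
t 12.5667 ee [490.9 183.2  49.7] M [[0.004, 0.979, -0.202], [0.0, -0.202, -0.979], [-1.0, 0.003, -0.001]] F [14.4 -5.4 -7.2] T [-1.05 -3.03  0.09] w 8.7 q [-0.33  0.67 -0.19  1.99  0.25  0.49 -0.91]
shift [0.0017 0.0195 0.0002]
jaw yaw now -0.20343952048348 world dyaw deg 0.197070007252204 spin -0.197070007252204
```

View pics/side12.png

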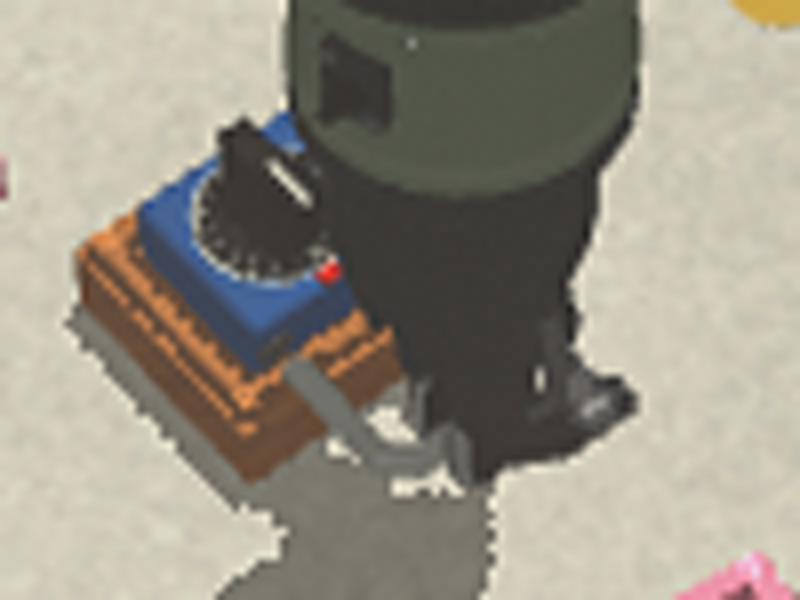

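The stop is reached: 15 N of resistance after 19.5 mm of travel (18 mm plus the play). I'll release and rise.

Request:
{"fn": "carry_out", "kwargs": {
  "motion": [
    [0, 0.002, 0, 0, 0.028],
    [0, 0.002, 0, 0, 0.028],
    [0, 0.002, 0, 0, 0.028],
    [-0.02, 0.002, 0, 0, 0.028],
    [-0.05, 0.002, 0, 0, 0.028]
  ]
}}

```text
clock: 13.03
ee_pos: [489.0, 183.0, 97.9]
orientation: [1.353, 1.109, -1.36]
ft_force: [-0.1, -0.5, 0.4]
width: 28.2
```

Request:
{"fn": "carry_out", "kwargs": {
  "motion": [
    [-0.03, 0, 0, 7, 0.028],
    [-0.05, 0, 0, 14, 0.04],
    [-0.06, -0.03, 0, 21, 0.06],
    [-0.06, -0.06, 0, 28, 0.085],
    [-0.06, -0.09, 0, 35, 0.085]
  ]
}}

```text
clock: 13.45
ee_pos: [401.4, 201.5, 159.9]
orientation: [1.784, 0.703, -1.782]
ft_force: [-0.0, 1.1, 0.2]
width: 74.4
```

```bash
python3 - <<'E'
from h import *
goto([571,166,140],-0.2+np.pi/2)
for n in("side","top"):
    p,d=robot.capture(n); u,v=proj(n,[550,163,60])[0].astype(int)
    cv2.imwrite(f"pics/{n}13.png",cv2.resize(p[v-40:v+35,u-50:u+50,::-1],(800,600),interpolation=cv2.INTER_CUBIC))
    print(u,v)
E
```

```text
t 13.45 ee [401.4 201.5 159.9] M [[0.001, 0.682, -0.731], [0.001, -0.731, -0.682], [-1.0, -0.0, -0.001]] F [-0.   1.1  0.2] T [0.03 0.01 0.  ] w 74.4 q [-0.52  0.38 -0.1   2.13  0.06  0.63 -1.48]
shift [ 0.02    0.1416 -0.0997]
jaw yaw now -0.8199332836890373 world dyaw deg -54.48043926493181 spin 54.48043926493181
289 282
247 253
```

View pics/side13.png

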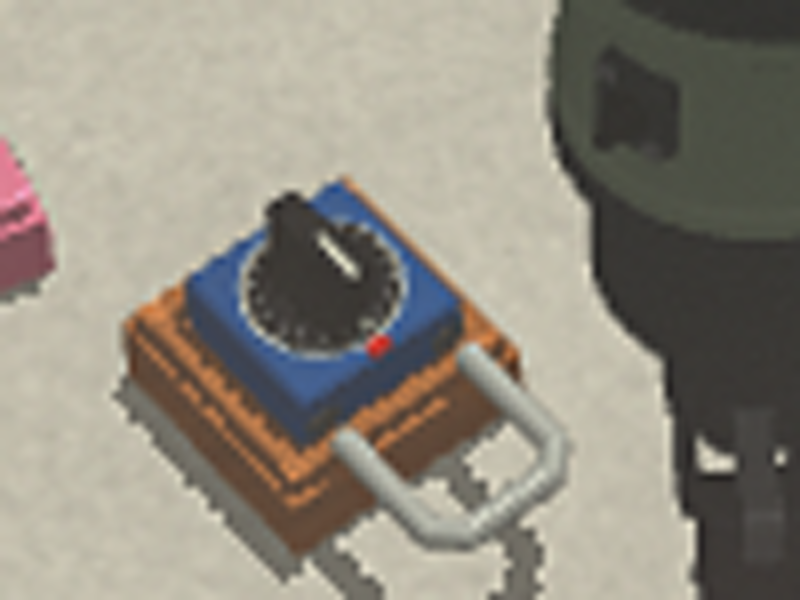

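View pics/top13.png

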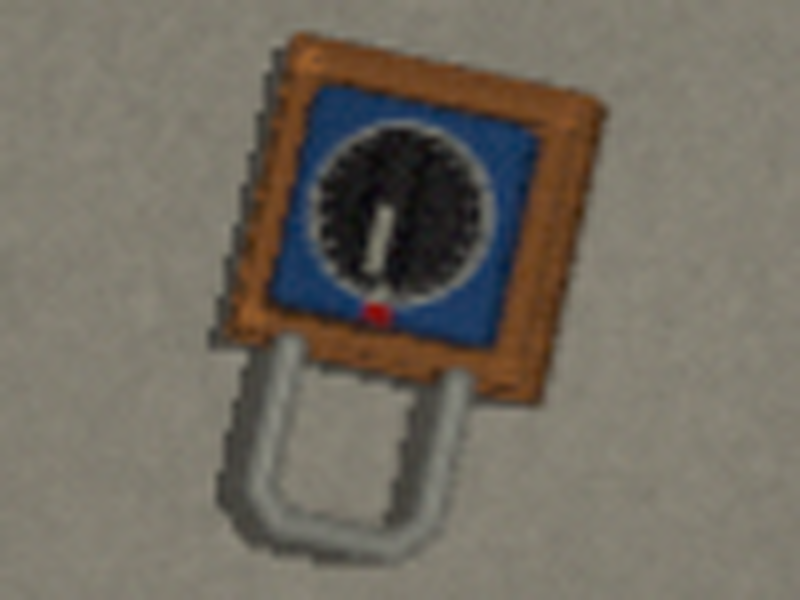

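The dial line points at the red mark and the shackle is fully out. In the top crop the body corners are (320,85), (540,128), (497,345) and (272,305), and the bow is at (333,540).

```bash
python3 - <<'E'
from h import *
l=lambda x,y:(197+(x+.5)/8-.5,213+(y+.5)/8-.5)
C=[onz("top",l(*a),58) for a in[(320,85),(540,128),(497,345),(272,305)]]
for c in C: print(c.round(1))
m=np.mean(C,0);b=onz("top",l(333,540),46);print(m,b,np.linalg.norm((m-b)[:2]),np.arctan2(*(m-b)[1::-1]))
E
```

```text
[618.6 189.9  58. ]
[607.4 127.4  58. ]
[546.2 137.8  58. ]
[556.3 201.6  58. ]
[582.12984491 164.15692546  58.        ] [490.97326514 184.25980221  46.        ] 93.34692115256837 -0.21705699670600184
```

Request:
{"fn": "carry_out", "kwargs": {
  "motion": [
    [0, 0.03, -0.02, 7, 0.085],
    [0, 0.06, -0.04, 14, 0.085],
    [0, 0.09, -0.06, 21, 0.085],
    [0, 0.12, -0.08, 28, 0.085],
    [0, 0.141, -0.099, 35, 0.085]
  ]
}}

```text
clock: 13.97
ee_pos: [573.8, 165.2, 159.3]
orientation: [2.149, 0.15, -2.148]
ft_force: [-0.2, -0.4, 0.1]
width: 84.9
```

Request:
{"fn": "carry_out", "kwargs": {
  "motion": [
    [0, 0, 0, 7, 0.085],
    [0, 0, 0, 14, 0.085],
    [0, 0, 0, 19.5, 0.085],
    [0, 0, 0, 19.5, 0.085],
    [0, 0, 0, 19.5, 0.085]
  ]
}}

```text
clock: 14.38
ee_pos: [571.2, 167.2, 159.1]
orientation: [-2.122, 0.202, 2.123]
ft_force: [0.3, 0.6, -0.7]
width: 84.6
```

```bash
python3 - <<'E'
from h import *
goto([570.2,166.7,90],-0.2+np.pi/2)
E
```

```text
t 14.3833 ee [571.2 167.2 159.1] M [[-0.0, -0.188, -0.982], [-0.0, -0.982, 0.188], [-1.0, 0.0, 0.0]] F [ 0.3  0.6 -0.7] T [0.03 0.02 0.02] w 84.6 q [-0.5   0.59  0.17  1.77 -0.13  0.8  -2.03]
shift [0.0691 0.0006 0.0009]
jaw yaw now -1.7601342673209899 world dyaw deg -0.6108910087723253 spin 0.6108910087723253
```

Request:
{"fn": "carry_out", "kwargs": {
  "motion": [
    [0.03, 0.0005, 0.001, 0.6, 0.085],
    [0.06, 0.0005, 0.001, 0.6, 0.085],
    [0.09, 0.0005, 0.001, 0.6, 0.085],
    [0.1, 0.0005, 0.001, 0.6, 0.085],
    [0.1, 0.0005, 0.001, 0.6, 0.085]
  ]
}}

```text
clock: 14.8
ee_pos: [569.0, 166.3, 57.3]
orientation: [-2.112, 0.215, 2.12]
ft_force: [0.7, -0.2, 0.1]
width: 85.0
```

```bash
python3 - <<'E'
from h import *
print(getattr(robot,"tips_ahead",None))
goto([570.2,166.7,52],-0.2+np.pi/2)
for n in("side",):
    p,d=robot.capture(n); np.save("d14.npy",d); u,v=proj(n,[565,163,60])[0].astype(int)
    cv2.imwrite(f"pics/{n}14.png",cv2.resize(p[v-45:v+30,u-50:u+50,::-1],(800,600),interpolation=cv2.INTER_CUBIC))
    print(u,v)
E
```

```text
17.0
t 14.8 ee [569.  166.3  57.3] M [[-0.004, -0.2, -0.98], [-0.001, -0.98, 0.2], [-1.0, 0.002, 0.003]] F [ 0.7 -0.2  0.1] T [-0.02 -0.06 -0.02] w 85.0 q [-0.48  0.74  0.14  1.82 -0.16  0.6  -2.01]
shift [ 0.0053 -0.0007 -0.0011]
jaw yaw now -1.7721378194157642 world dyaw deg 0.07686186542366212 spin -0.07686186542366212
284 279
```

View pics/side14.png

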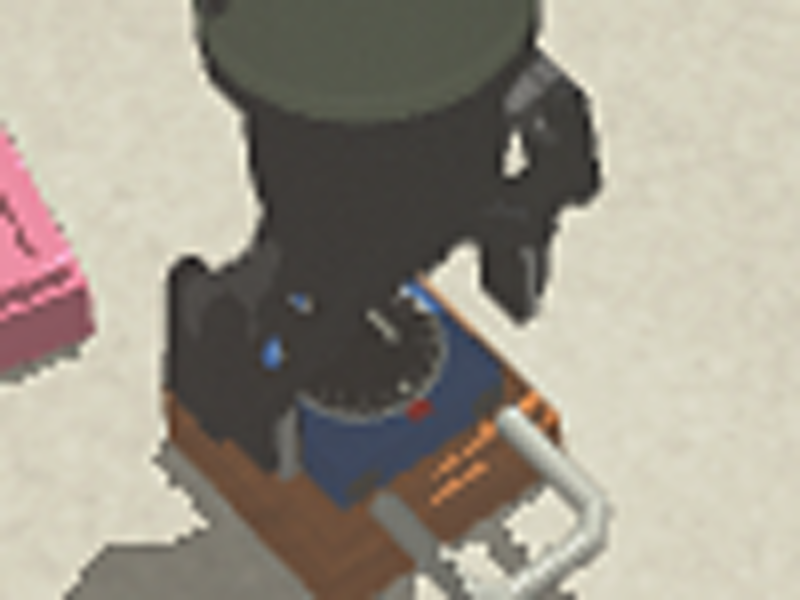

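```bash
python3 - <<'E'
from h import *
D=np.load("d14.npy")
for uv in [(515,305),(525,312),(522,295),(285,460),(265,450),(290,470)]:
    print(uv,atd("side",(234+uv[0]/8-.5,234+uv[1]/8-.5),D).round(1))
E
```

```text
(515, 305) [553.  125.1  62.3]
(525, 312) [548.7 125.4  62.7]
(522, 295) [547.2 128.4  76.4]
(285, 460) [  83.   668.3 1060.7]
(265, 450) [571.5 220.2  74. ]
(290, 470) [567.8 214.3  59.7]
```

Depth puts the open fingertips at about z 55–60 mm, roughly 0–4 mm ahead of the TCP. I'll go 6 mm lower so they end at about z 41–44 once closed, above the 37 mm lip, then close.

Request:
{"fn": "carry_out", "kwargs": {
  "motion": [
    [0.003, 0, -0.001, 0, 0.085],
    [0.006, 0, -0.001, 0, 0.085],
    [0.006, 0, -0.001, 0, 0.085],
    [0.006, 0, -0.001, 0, 0.055],
    [0.006, 0, -0.001, 0, 0.055]
  ],
  "newtons": 80
}}

```text
clock: 15.27
ee_pos: [572.1, 168.0, 54.3]
orientation: [-2.115, 0.213, 2.111]
ft_force: [1.6, 44.5, 29.6]
width: 63.6
```

Request:
{"fn": "carry_out", "kwargs": {
  "motion": [
    [0, 0, 0, 0, 0.055],
    [0, 0, 0, 0, 0.055],
    [0, 0, 0, 0, 0.055],
    [0, 0, 0, 0, 0.055],
    [0, 0, 0, 0, 0.055]
  ]
}}

```text
clock: 15.68
ee_pos: [572.2, 168.2, 54.8]
orientation: [-2.116, 0.212, 2.111]
ft_force: [-2.1, 6.9, 16.0]
width: 62.1
```

```bash
python3 - <<'E'
from h import *
goto([570.2,166.7,52],-0.2+np.pi/2)
for n in("side",):
    p,d=robot.capture(n); u,v=proj(n,[565,163,60])[0].astype(int)
    cv2.imwrite(f"pics/{n}15.png",cv2.resize(p[v-45:v+30,u-50:u+50,::-1],(800,600),interpolation=cv2.INTER_CUBIC))
E
```

```text
t 15.6833 ee [572.2 168.2  54.8] M [[0.002, -0.201, -0.98], [0.002, -0.98, 0.201], [-1.0, -0.003, -0.002]] F [-2.1  6.9 16. ] T [ 1.23  0.39 -0.02] w 62.1 q [-0.48  0.74  0.13  1.81 -0.17  0.59 -2.01]
shift [0.0028 0.0019 0.0016]
jaw yaw now -1.7736069541682442 world dyaw deg 0.16103708627678875 spin -0.16103708627678875
```

View pics/side15.png

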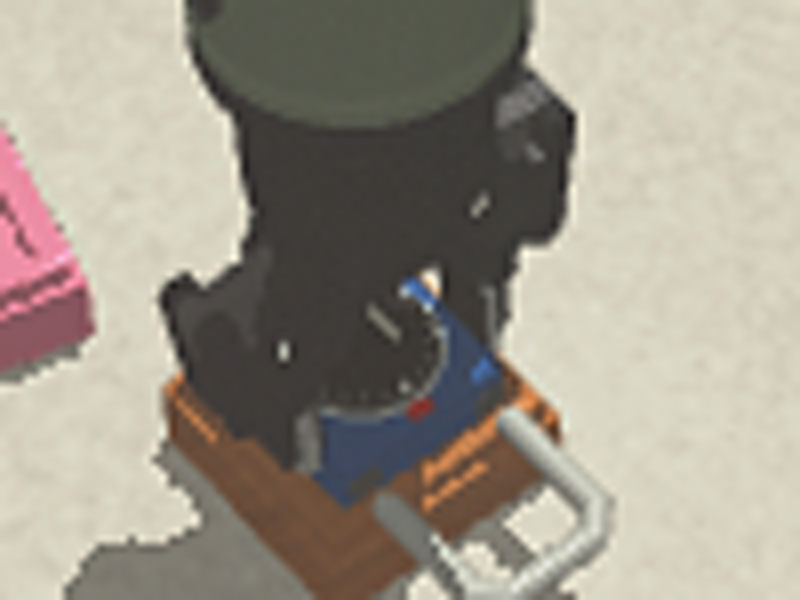

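The grip holds at width 62 mm, with the pads on both sides of the body. I'll lift.

Request:
{"fn": "carry_out", "kwargs": {
  "motion": [
    [-0.01, 0, 0, 0, 0.055],
    [-0.02, 0, 0, 0, 0.055],
    [-0.03, 0, 0, 0, 0.055],
    [-0.045, 0, 0, 0, 0.055],
    [-0.06, 0, 0, 0, 0.055]
  ]
}}

```text
clock: 16.15
ee_pos: [570.8, 166.1, 114.1]
orientation: [-2.113, 0.217, 2.115]
ft_force: [-0.7, -0.0, -5.3]
width: 62.2
```

```bash
python3 - <<'E'
from h import *
goto([570.2,166.7,52],-0.2+np.pi/2)
for n in("side",):
    p,d=robot.capture(n); u,v=proj(n,[565,163,100])[0].astype(int)
    cv2.imwrite(f"pics/{n}16.png",cv2.resize(p[v-60:v+45,u-70:u+70,::-1],(800,600),interpolation=cv2.INTER_CUBIC))
E
```

```text
t 16.15 ee [570.8 166.1 114.1] M [[-0.001, -0.203, -0.979], [-0.001, -0.979, 0.203], [-1.0, 0.001, 0.001]] F [-0.7 -0.  -5.3] T [-0.02 -0.06 -0.02] w 62.2 q [-0.49  0.65  0.16  1.79 -0.15  0.71 -2.03]
shift [ 0.0621 -0.0005  0.0007]
jaw yaw now -1.7748934222236383 world dyaw deg 0.23474627632926123 spin -0.23474627632926123
```

View pics/side16.png

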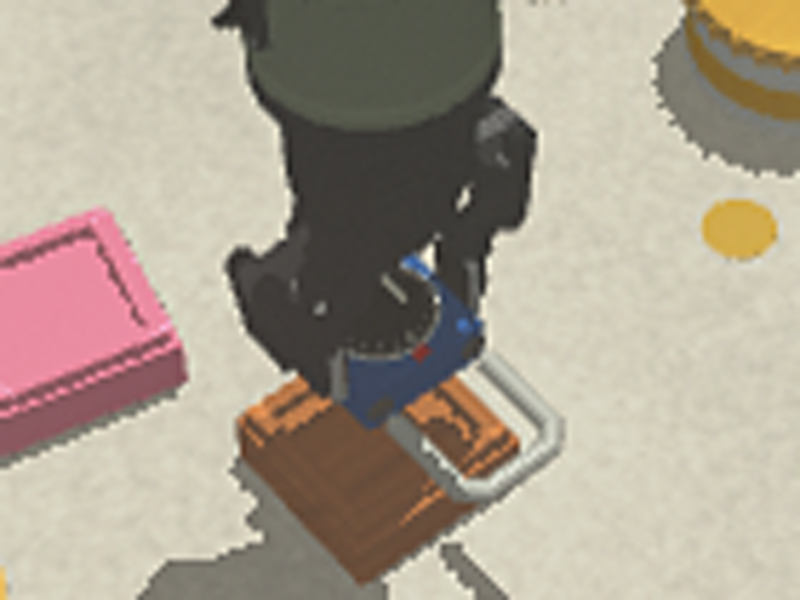

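The lock is up clear of the cradle, level, about 5.3 N. I'll carry it across.

```bash
python3 - <<'E'
from h import *
goto([585.5,-183.7,155])
E
```

```text
t 16.2 ee [572.2 166.5 117. ] M [[0.003, -0.203, -0.979], [0.001, -0.979, 0.203], [-1.0, -0.001, -0.002]] F [ 3.2  1.  -0.6] T [ 0.06 -0.36 -0.07] w 61.9 q [-0.49  0.65  0.16  1.79 -0.15  0.71 -2.03]
shift [-0.0383  0.3401 -0.0842]
```

Request:
{"fn": "carry_out", "kwargs": {
  "motion": [
    [-0.02, 0.01, 0, 0, 0.055],
    [-0.038, 0.03, 0, 0, 0.055],
    [-0.04, 0.055, -0.01, 0, 0.055],
    [-0.04, 0.08, -0.02, 0, 0.055],
    [-0.04, 0.105, -0.026, 0, 0.055]
  ]
}}

```text
clock: 16.62
ee_pos: [575.8, 57.1, 153.7]
orientation: [-2.115, 0.216, 2.113]
ft_force: [1.1, 0.0, -4.8]
width: 62.1
```

Request:
{"fn": "carry_out", "kwargs": {
  "motion": [
    [0, 0.025, -0.006, 0, 0.055],
    [0, 0.05, -0.012, 0, 0.055],
    [0, 0.075, -0.018, 0, 0.055],
    [0, 0.1, -0.024, 0, 0.055],
    [0, 0.125, -0.03, 0, 0.055]
  ]
}}

```text
clock: 17.03
ee_pos: [579.1, -71.5, 153.2]
orientation: [-2.114, 0.216, 2.114]
ft_force: [0.7, -1.0, -5.6]
width: 62.0
```

```bash
python3 - <<'E'
from h import *
goto([585.5,-183.7,152],-0.2+np.pi/2)
E
```

```text
t 17.0333 ee [579.1 -71.5 153.2] M [[-0.0, -0.203, -0.979], [-0.0, -0.979, 0.203], [-1.0, 0.0, 0.0]] F [ 0.7 -1.  -5.6] T [ 0.01 -0.07  0.03] w 62.0 q [-0.1   0.58  0.17  1.8  -0.13  0.77 -1.63]
shift [ 0.0012  0.1086 -0.029 ]
jaw yaw now -1.774810395481755 world dyaw deg 0.22998919443261864 spin -0.22998919443261864
```

Request:
{"fn": "carry_out", "kwargs": {
  "motion": [
    [0, 0.025, -0.006, 0, 0.055],
    [0, 0.05, -0.012, 0, 0.055],
    [0, 0.075, -0.018, 0, 0.055],
    [0, 0.095, -0.025, 0, 0.055],
    [0, 0.105, -0.029, 0, 0.055]
  ]
}}

```text
clock: 17.45
ee_pos: [586.0, -182.2, 153.3]
orientation: [-2.113, 0.221, 2.113]
ft_force: [-0.1, -0.7, -5.6]
width: 61.9
```

Request:
{"fn": "carry_out", "kwargs": {
  "motion": [
    [0, 0, 0, 0, 0.055],
    [0, 0, 0, 0, 0.055],
    [0, 0, 0, 0, 0.055],
    [0, 0, 0, 0, 0.055],
    [0, 0, 0, 0, 0.055]
  ]
}}

```text
clock: 17.87
ee_pos: [586.8, -177.7, 153.3]
orientation: [-2.115, 0.215, 2.115]
ft_force: [0.0, 0.0, -5.4]
width: 61.9
```

```bash
python3 - <<'E'
from h import *
goto([585.5,-183.7,152],-0.2+np.pi/2)
for n in("side","top"):
    p,d=robot.capture(n); np.save(f"d17{n}.npy",d); u,v=proj(n,[540,-165,110])[0].astype(int)
    cv2.imwrite(f"pics/{n}17.png",cv2.resize(p[v-60:v+45,u-70:u+70,::-1],(800,600),interpolation=cv2.INTER_CUBIC))
    print(u,v); 
    uv=proj(n,[[505,-167,140],[505,-167,60]]); print((uv-[u-70,v-60])*800/140)
    if n=="top": cv2.imwrite("pics/topfull17.png",p[:,:,::-1])
E
```

```text
t 17.8667 ee [ 586.8 -177.7  153.3] M [[-0.0, -0.201, -0.98], [0.0, -0.98, 0.201], [-1.0, -0.0, 0.0]] F [ 0.   0.  -5.4] T [-0.04 -0.03 -0.07] w 61.9 q [ 0.08  0.62  0.17  1.72 -0.13  0.81 -1.46]
shift [0.0013 0.0061 0.    ]
jaw yaw now -1.773398773617982 world dyaw deg 0.14910921937003613 spin -0.14910921937003613
369 196
[[473.66827604 333.868317  ]
 [453.84727312 450.09504747]]
396 259
[[419.82982201 438.05139381]
 [392.76025882 442.76683428]]
```

View pics/side17.png

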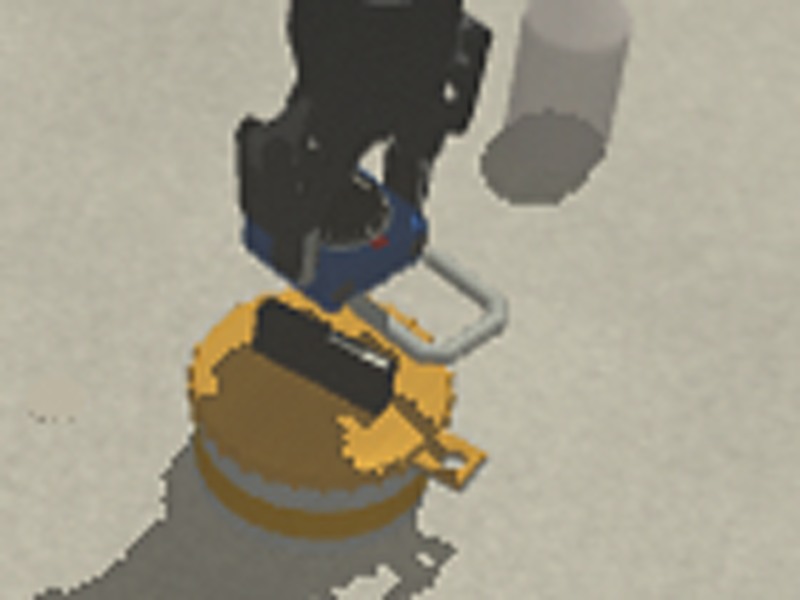

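View pics/top17.png

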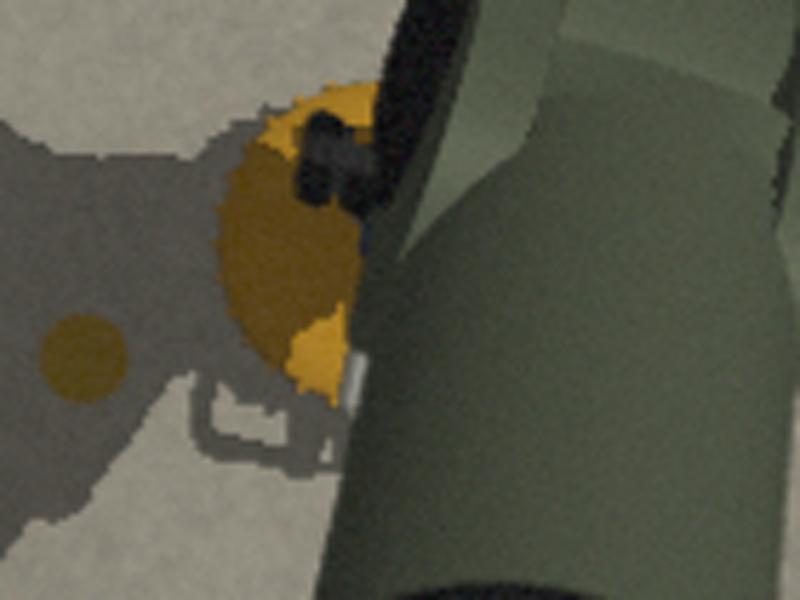

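In the side view the bow middle is at (472,338), against a predicted (474,334) for 8 cm above the eye. The tab still covers the hasp, with its eye at (456,460). I'll make a small correction and settle.

Request:
{"fn": "carry_out", "kwargs": {
  "motion": [
    [0, 0.002, 0, 0, 0.055],
    [0, 0.004, 0, 0, 0.055],
    [0, 0.004, 0, 0, 0.055],
    [0, 0.004, 0, 0, 0.055],
    [0, 0.004, 0, 0, 0.055]
  ]
}}

```text
clock: 18.38
ee_pos: [585.9, -182.7, 153.3]
orientation: [-2.114, 0.216, 2.114]
ft_force: [-0.3, 0.3, -5.2]
width: 62.1
```

Request:
{"fn": "carry_out", "kwargs": {
  "motion": [
    [0, 0, 0, 0, 0.055],
    [0, 0, 0, 0, 0.055],
    [0, 0, 0, 0, 0.055],
    [0, 0, 0, 0, 0.055],
    [0, 0, 0, 0, 0.055]
  ]
}}

```text
clock: 18.8
ee_pos: [585.9, -182.7, 153.3]
orientation: [-2.114, 0.216, 2.114]
ft_force: [-0.2, 0.8, -5.3]
width: 61.8
```

```bash
python3 - <<'E'
from h import *
goto([585.5,-183.7,152],-0.2+np.pi/2)
n="side";p,d=robot.capture(n); u,v=369,196
cv2.imwrite(f"pics/{n}18.png",cv2.resize(p[v-60:v+45,u-70:u+70,::-1],(800,600),interpolation=cv2.INTER_CUBIC))
E
```

```text
t 18.8 ee [ 585.9 -182.7  153.3] M [[0.0, -0.202, -0.979], [0.0, -0.979, 0.202], [-1.0, -0.0, -0.0]] F [-0.2  0.8 -5.3] T [-0.01 -0.07  0.02] w 61.8 q [ 0.09  0.62  0.17  1.72 -0.13  0.81 -1.45]
shift [0.0013 0.0011 0.0002]
jaw yaw now -1.7746791158696285 world dyaw deg 0.22246742672163347 spin -0.22246742672163347
```

View pics/side18.png

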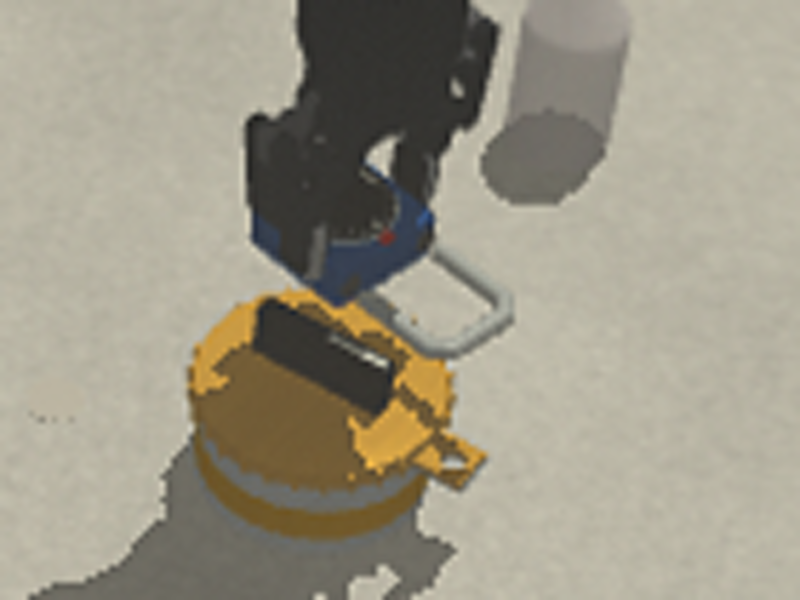

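The bow middle is at (480,335), the lock is still and clear of the tin, the shackle is fully out, and the collar tab lies over the hasp. I'm handing it in.

```bash
python3 -c "
from plant import robot
print(robot.sign_off())"
```

```text
the job is handed in; nothing more can be done
None
```

The job is handed in at about 19 s of the 72 s; sign-off gave no verdict.

- **Collar:** I turned it clockwise to its stop, where the torque rose to 0.64 N m. The last picture still shows its tab over the hasp.
- **Dial:** I turned it about 69° clockwise. After I let go, both cameras showed the white line at the red mark.
- **Shackle:** I pulled it until the stop pushed back with about 15 N after 19.5 mm of travel. The top view put the bow 93 mm from the lock's middle (92 mm is fully open).
- **Final hold:** The lock hangs still at 80 N grip, with about 5.3 N of weight at the wrist. I estimate the bow is within 10 mm of the hasp eye sideways and about 8 cm above it, with the lock clear of tin and cradle.

**Checks that fell short or disagreed:**
- The robot hid the bow from the top camera at the end, so its final position rests on the side view and the measured grip.
- After the dial I once moved the arm the wrong way along x. It met no force and hit nothing.
- Finger widths read 1–2 mm under the true sizes.
- I made no separate final check on the globes, tub and bottle. The path stayed clear of them, and the bottle is unmoved in the last side view.

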